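# Pack away the pastry cutters, cover on and clamped

## Task

Put the pastry cutters away: set every cutter on the table down flat in a pocket of its own shape in the wooden tray, grip upwards, then put the metal cover over them so that it sits level and right down on the tray, and swing both clamps fully down onto it. Do not tip or shove the jar and the bowl that stand among the cutters.

Things in the scene. Friction and masses are not known exactly. Their poses are not given: they have to be found in the camera images.
- tray: Storage tray fixed to the table: base plate 180 x 252 x 8 mm, on it a wooden block 157 (x) x 200 (y) mm, top at 24 mm, with five pockets. At each y end (y = +/-119 mm) a steel post 36 (x) x 10 (y) mm, 76 mm high, with a swing clamp. Origin: centre of the base's underside; z up, y along the long side. The cover's rim sits on the bare 8 mm high ledge round the block.
- cover: Loose aluminium cover, open below: 173 (x) x 216 (y) x 64 mm outside, walls 4 mm; fits round the block with 4 mm to spare each side, 5 mm to the posts. Bar handle on the roof along y: 16 mm thick, 90 long, grip part 74 to 92 mm above the origin. Origin: centre of the open rim, z up. Seated: origin 8 mm above the tray's, axes parallel (either way round), roof 72 mm above the table. About 0.4 kg.
- clamp_a_hinge (a point): Hinge axis of the clamp at the tray's +y end: 122 mm from the tray's centre, 77.5 mm above the table; the axis is parallel to the tray's x.
- clamp_b_hinge (a point): The same for the clamp at the tray's -y end.
- clamp_a_tip (a point): Free end of clamp a's arm, 70 mm from its hinge. The arm is a flat steel bar 24 mm wide (along x), 8 mm thick, centred on the line from hinge to tip.
- clamp_b_tip (a point): The same for clamp b.
- clamp_a (a joint): Angle of clamp a (rad). 0 = down: arm level, pointing inwards, 1.5 mm above the seated cover's roof; 1.57 = straight up; more = leaning outwards (it starts at 1.65 to 2.0; 2.1 is the stop). Stiff hinge: it stays where it is left and takes about 1.5 N at the tip to turn. An unseated cover keeps it from going down.
- clamp_b (a joint): The same for clamp b.
- round1: Round steel pastry cutter, 62 mm in diameter, 24 mm high. On top in the middle a square wooden grip 24 x 24 mm, sides parallel to the body's x and y axes, 24 to 50 mm above the origin. Total height 50 mm, mass 160 g. Origin: centre of the underside, z up. May be absent.
- round2: Round steel pastry cutter, 62 mm in diameter, 24 mm high. On top in the middle a square wooden grip 24 x 24 mm, sides parallel to the body's x and y axes, 24 to 50 mm above the origin. Total height 50 mm, mass 160 g. Origin: centre of the underside, z up. May be absent.
- square1: Square steel pastry cutter, 52 x 52 mm, 24 mm high. On top in the middle a square wooden grip 24 x 24 mm, sides parallel to the body's x and y axes, 24 to 50 mm above the origin. Total height 50 mm, mass 160 g. Origin: centre of the underside, z up. May be absent.
- square2: Square steel pastry cutter, 52 x 52 mm, 24 mm high. On top in the middle a square wooden grip 24 x 24 mm, sides parallel to the body's x and y axes, 24 to 50 mm above the origin. Total height 50 mm, mass 160 g. Origin: centre of the underside, z up. May be absent.
- oblong: Oblong steel pastry cutter, 92 (x) x 40 (y) mm, 24 mm high. On top in the middle a square wooden grip 24 x 24 mm, sides parallel to the body's x and y axes, 24 to 50 mm above the origin. Total height 50 mm, mass 160 g. Origin: centre of the underside, z up. May be absent.
- pocket_round1 (a point): Round pocket of the tray, 68 mm in diameter; takes either round cutter. Point: centre of the pocket's floor, 10 mm above the table; axes parallel to the tray's. The pocket is 14 mm deep (mouth 24 mm above the table), so a seated cutter's origin lies on this point and its grip's top is 60 mm above the table.
- pocket_round2 (a point): Round pocket of the tray, 68 mm in diameter; takes either round cutter. Point: centre of the pocket's floor, 10 mm above the table; axes parallel to the tray's. The pocket is 14 mm deep (mouth 24 mm above the table), so a seated cutter's origin lies on this point and its grip's top is 60 mm above the table.
- pocket_square1 (a point): Square pocket, 58 x 58 mm, sides parallel to the tray's axes; takes either square cutter. Point: centre of the pocket's floor, 10 mm above the table; axes parallel to the tray's. The pocket is 14 mm deep (mouth 24 mm above the table), so a seated cutter's origin lies on this point and its grip's top is 60 mm above the table.
- pocket_square2 (a point): Square pocket, 58 x 58 mm, sides parallel to the tray's axes; takes either square cutter. Point: centre of the pocket's floor, 10 mm above the table; axes parallel to the tray's. The pocket is 14 mm deep (mouth 24 mm above the table), so a seated cutter's origin lies on this point and its grip's top is 60 mm above the table.
- pocket_oblong (a point): Oblong pocket, 98 (x) x 46 (y) mm; takes the oblong cutter, either way round. Point: centre of the pocket's floor, 10 mm above the table; axes parallel to the tray's. The pocket is 14 mm deep (mouth 24 mm above the table), so a seated cutter's origin lies on this point and its grip's top is 60 mm above the table.
- jar: Bystander: amber glass jar with a steel cap, 60 mm in diameter, 46 mm high, among the cutters. Origin: centre of the underside.
- bowl: Bystander: small white ceramic bowl, 72 mm across, 32 mm high, among the cutters. Origin: centre of the underside.
Not all that is in view belongs to the job. What is shaped like the oblong but green or pink is not meant.

How it is judged (in metres and radians):
On the way, in this order (a step that is already met when the one before it is completed fails the run):
1. every cutter present sits flat in a pocket of its own shape (((horizontal distance between round1 and pocket_round1 below 0.007 m and z of round1 in the frame of pocket_round1 below 0.004 m and angle between round1's own z axis and vertical below 0.08 rad) or (horizontal distance between round1 and pocket_round2 below 0.007 m and z of round1 in the frame of pocket_round2 below 0.004 m and angle between round1's own z axis and vertical below 0.08 rad)) and ((horizontal distance between round2 and pocket_round1 below 0.007 m and z of round2 in the frame of pocket_round1 below 0.004 m and angle between round2's own z axis and vertical below 0.08 rad) or (horizontal distance between round2 and pocket_round2 below 0.007 m and z of round2 in the frame of pocket_round2 below 0.004 m and angle between round2's own z axis and vertical below 0.08 rad)) and ((horizontal distance between square1 and pocket_square1 below 0.007 m and z of square1 in the frame of pocket_square1 below 0.004 m and angle between square1's own z axis and vertical below 0.08 rad) or (horizontal distance between square1 and pocket_square2 below 0.007 m and z of square1 in the frame of pocket_square2 below 0.004 m and angle between square1's own z axis and vertical below 0.08 rad)) and ((horizontal distance between square2 and pocket_square1 below 0.007 m and z of square2 in the frame of pocket_square1 below 0.004 m and angle between square2's own z axis and vertical below 0.08 rad) or (horizontal distance between square2 and pocket_square2 below 0.007 m and z of square2 in the frame of pocket_square2 below 0.004 m and angle between square2's own z axis and vertical below 0.08 rad)) and horizontal distance between oblong and pocket_oblong below 0.007 m and z of oblong in the frame of pocket_oblong below 0.004 m and angle between oblong's own z axis and vertical below 0.08 rad), for 0.2 s.
2. the cover sits level, right down on the tray over the cutters (all of step 1 and z of cover in the frame of tray below 0.0115 m and angle between cover's own z axis and vertical below 0.03 rad and horizontal distance between cover and tray below 0.009 m), for 0.2 s.
3. both clamps are down on the cover (all of step 2 and value of joint each of clamp_a, clamp_b below 0.09 rad), for 0.2 s.
At the end, for the whole second after the job is handed in: Each cutter sits in a pocket of its shape (7 mm from its centre, 4 mm from its floor, tilt under 0.08 rad); the cover is seated (origin under 11.5 mm above the tray's, within 9 mm sideways, tilt under 0.03 rad), at rest; both clamps under 0.09 rad (all of step 3 and linear speed of cover below 0.02 m/s); the robot touches nothing.
It fails at once if the glass jar is tipped over or shoved more than 6 cm (angle between jar's own z axis and vertical above 0.6 rad or distance of jar from where it was at the start of the episode above 0.06 m).
It fails at once if the ceramic bowl is tipped over or shoved more than 6 cm (angle between bowl's own z axis and vertical above 0.6 rad or distance of bowl from where it was at the start of the episode above 0.06 m).
Of round1, round2, square1, square2, oblong only 3 to 5 are there at a start; the rules pass over those that are not, and their reading is None.
At some moment in a run one of round1, round2, square1, square2, oblong, cover may be knocked a few centimetres aside while the robot is not near it.
Once in a run the grip may slacken for a moment while it holds something.
It also fails if it takes over 210 s, if anything falls off the work surface, if the arm or the gripper's body presses on something with over 40 N, if the wrist force passes 120 N, or if a joint passes its speed limit or range.

## Robot

A 6-joint arm with a two-finger parallel gripper is mounted at the origin on the work surface. World frame = base frame: x ahead of the robot, y to its left, z up, the work surface at z = 0. Lengths are in m, angles in degrees, forces in N, time in s.
With the tool pointing down it reaches from about 0.25 to 0.725 m from the base axis. Payload 9.7 kg.
Tool frame: the origin (TCP) lies on the centre line of the jaws, within the pads' length; the fingertips stand tip_extent ahead of it and the grasp point (between the pads) lies 3 mm ahead of it (tip_extent is the distance from the TCP to the fingertips, in m); z points along the fingers, y is the line along which they close (so a half turn about z gives the same grasp; the last joint's range is limited). The gripper opens to 85 mm and grips with 20 to 120 N. Pads are 22 mm wide; open, the fingers measure 114 mm over their backs; the gripper's body (76 mm by 85 mm) begins 54 mm behind the grasp point. The pads swing forward as they close: fully open they stand 13 mm farther back than shut.
Start: joints at [67.494, 4.979, 10.078, 95.1, 0, 90], TCP at [0.211, 0.508, 0.253] pointing down, gripper open.
Joint ranges: [-179.16, 179.16], [-48.56, 103.87], [-65.8, 70.77], [-126.05, 130.52], [-82.76, 87.17], [-180, 180]. Speed limits (degrees/s): [127.2, 127.2, 147.25, 180, 180, 180].

## Interface

Orientations are given as [roll, pitch, yaw] about the fixed x, y, z axes, in that order (R = Rz(yaw) Ry(pitch) Rx(roll)).
In Python, from workcell import * gives the robot as it stands.
- The arm moves only by the tool servo_tool, never from a script. Its argument "rows" is a list of rows, each an object with "offset": the shift along the tool's x, y, z as a fraction of full scale, a list of three; "yaw": the turn about the tool's z as a fraction of full scale; "claw": the closure, from 0 (fully open) to 1 (shut). A call has 1 to 12 rows; each row is the pose to reach, as a shift and turn from the pose commanded when the call began, along the tool's axes at that moment, turning the shorter way round; what a row does not reach only later rows make up. Full scale, the value 1, is 0.1 m for a shift and pi rad for a turn. A row lasts 1/8 s, in which the tool goes at most 62.5 mm and 10.7 degrees, less where a joint would pass 70% of its speed; a pose out of reach is approached as far as the arm can. A call with a number of a shift or a turn outside -1 to 1 is refused whole. A call with a gripper value outside its range is refused whole. The fingers move at their own pace and stop on an object; "squeeze" is the grip in N (left out, the last holds). Time passes only in rows, so rows that repeat a pose let the fingers close. It gives the time, the measured TCP pose, the force, the opening and the grip force at its end, in the units of the state.
- get_obs(): the state, without advancing time (a new reading comes with each control period).
- camera(name): name is "scene" or "side" or "wrist"; returns (picture, depth): 400x640x3 uint8, red, green, blue; 400x640 float32, m along the optical axis (not along the pixel's ray), 0 where there is no reading.
- camera_info(name): a dict with "fx", "fy", "cx", "cy" (pixels), "dist" ([k1, k2, p1, p2, k3] as OpenCV has them; the pictures are not rectified), "cam_to_world" (4x4, takes a point from camera to world coordinates); the wrist camera has in their place "hand_eye" (4x4, takes a point from camera to tool coordinates, whose origin is the TCP and whose axes are the flange's). Camera axes: x right, y up, looking along -z (the intrinsics and any distortion apply to the point x, -y, -z); pixel columns grow to the right and rows downward; lengths in m; the calibration is good to about 2 mm. A picture is of the moment at which its call begins: read the wrist's pose just before it. camera_info takes no time and is no camera call.
- job_done(): hands the job in; it is judged then, once.
The state is a dict: "time": time; "q": joint angles; "qd": joint speeds; "joint_efforts": joint torques, N m; "ee_pos": TCP position; "tcp_rot": TCP orientation; "wrist_force": force on the tool from outside, world axes, zero at the start; "torque": the same for the moment, N m; "opening": finger opening in m; "grasp_force": force on a finger pad.
Only numpy, scipy, OpenCV 4.12 (cv2) and the standard library are available. Lean on these libraries where they do the work, as an engineer would, in place of code of your own. Each camera call takes 0.05 s, during which the arm holds its last target. There are 200 camera calls.

## Working session

There is one attempt and no reset: what is moved stays moved. The work goes in short steps, Python scripts to look and compute and a tool call to move; the robot and the scene stay as the last step left them, time stands still between calls to the robot, and variables do not carry over. Pictures are saved under pics/ and viewed, at most 14 in all, crops included, and the job is handed in when it is done.

Besides the shell and the picture viewer there is one more tool, called as name(argument=value, ...) on one line, values as JSON. servo_tool: Moves the arm, as the interface text tells. Its arguments: {"type":"object","properties":{"rows":{"type":"array"},"squeeze":{"type":"number"}},"required":["rows"]}

```bash
ls; mkdir -p pics
python3 - <<'E'
from workcell import *
import cv2,numpy as np
print(get_obs())
for n in ("scene","side","wrist"):
    p,d=camera(n); cv2.imwrite(f"pics/{n}0.png",p[:,:,::-1]); np.save(f"{n}0.npy",d)
    i=camera_info(n); print(n,{k:np.round(v,4).tolist() for k,v in i.items()}, (d>0).mean())
E
```

```text
pics
{'time': 0.0, 'q': array([6.74940163e+01, 5.01121055e+00, 1.00322452e+01, 9.50995146e+01,
       4.08575656e-04, 8.99993486e+01]), 'qd': array([ 0.03462225, -0.07555393,  0.05464166,  0.05322169, -0.00455834,
       -0.02315667]), 'joint_efforts': array([-4.27056526e-03, -5.20393109e+01,  4.64804792e+01,  1.66038796e-02,
       -1.04305568e-04, -2.54801726e-06]), 'ee_pos': array([0.21044598, 0.50791641, 0.25256221]), 'tcp_rot': array([-1.79921520e+02, -4.09467471e-04,  1.57494667e+02]), 'wrist_force': array([ 0.62737723,  0.53672282, -0.22339662]), 'torque': array([-0.00622485, -0.01229456, -0.02422283]), 'grasp_force': 0.0, 'opening': 0.08537722639929089}
scene {'fx': 435.7675, 'fy': 435.7675, 'cx': 311.7544, 'cy': 195.6541, 'dist': [-0.1089, 0.0, 0.0, 0.0, 0.0], 'cam_to_world': [[-0.4997, -0.6818, 0.5342, 1.0763], [0.866, -0.405, 0.2933, 0.3943], [0.0163, 0.6092, 0.7929, 1.0295], [0.0, 0.0, 0.0, 1.0]]} 0.995953125
side {'fx': 452.2938, 'fy': 452.2938, 'cx': 322.2117, 'cy': 192.9135, 'dist': [-0.0849, 0.0, 0.0, 0.0, 0.0], 'cam_to_world': [[0.959, 0.2168, -0.1826, 0.1608], [-0.2833, 0.7481, -0.6001, -0.8102], [0.0065, 0.6272, 0.7788, 1.1738], [0.0, 0.0, 0.0, 1.0]]} 0.9958984375
wrist {'fx': 281.4072, 'fy': 281.4072, 'cx': 318.4495, 'cy': 200.892, 'dist': [-0.0492, 0.0, 0.0, 0.0, 0.0], 'hand_eye': [[-0.0005, 0.9629, 0.2699, 0.0694], [1.0, 0.0005, -0.0, 0.0003], [-0.0002, 0.2699, -0.9629, -0.1198], [0.0, 0.0, 0.0, 1.0]]} 0.99566796875
```

View pics/scene0.png

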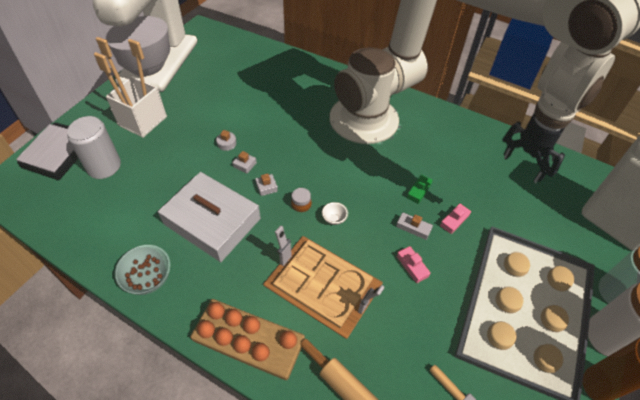

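View pics/side0.png

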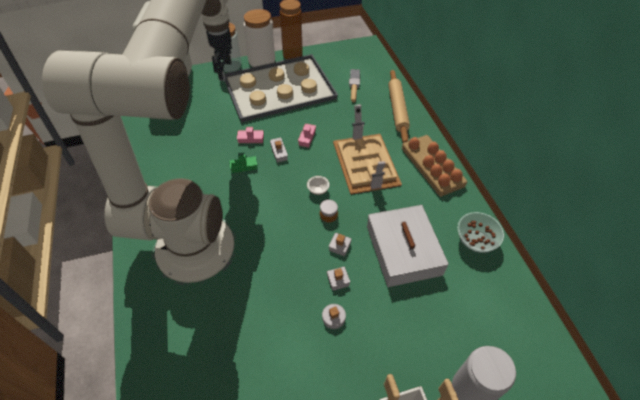

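```bash
python3 -c "
import workcell;print([ (n,getattr(workcell,n)) for n in dir(workcell) if 'tip' in n.lower() or n.isupper()], [n for n in dir(workcell) if n[0]!='_'])"
```

```text
[('tip_extent', 0.022)] ['PlanningError', 'camera', 'camera_info', 'get_obs', 'job_done', 'tip_extent']
```

```bash
cat > h.py <<'E'
from workcell import *
import cv2,numpy as np
from scipy.spatial.transform import Rotation as Ro
def pose():
    o=get_obs(); T=np.eye(4); T[:3,:3]=Ro.from_euler('xyz',o['tcp_rot'],degrees=True).as_matrix(); T[:3,3]=o['ee_pos']; return T
def c2w(n,T=None):
    i=camera_info(n); return np.array(i['cam_to_world']) if n!='wrist' else T@np.array(i['hand_eye'])
def rays(n,px,M):
    i=camera_info(n); K=np.array([[i['fx'],0,i['cx']],[0,i['fy'],i['cy']],[0,0,1.]])
    u=cv2.undistortPoints(np.float64(px).reshape(-1,1,2),K,np.float64(i['dist']))[:,0]
    return M[:3,3],np.c_[u[:,0],-u[:,1],-np.ones(len(u))]@M[:3,:3].T
def onz(n,px,z,M):
    o,d=rays(n,px,M); return o+d*((z-o[2])/d[:,2])[:,None]
def cloud(n,dep,M):
    v,u=np.mgrid[:400,:640]; o,d=rays(n,np.c_[u.ravel(),v.ravel()],M)
    return (o+d*dep.reshape(-1,1)).reshape(400,640,3)
def tri(ns,pxs,Ms):
    A=np.zeros((3,3));b=np.zeros(3);L=[]
    for n,p,M in zip(ns,pxs,Ms):
        o,d=rays(n,[p],M); d=d[0]/np.linalg.norm(d); P=np.eye(3)-np.outer(d,d); A+=P;b+=P@o;L.append((o,P))
    x=np.linalg.solve(A,b); return x,max(np.linalg.norm(P@(x-o)) for o,P in L)
def snap(n):
    T=pose(); p,d=camera(n); return p,d,c2w(n,T)
def plan(x,y,z,yaw):
    "offsets (full-scale) from here to a world pose"
    T=pose(); w=np.array([x,y,z])-T[:3,3]; o=T[:3,:3].T@w
    cy=np.degrees(np.arctan2(T[1,0],T[0,0])); dy=(yaw-cy+90)%180-90
    print('off',np.round(o/.1,3),'yaw frac',np.round(-dy/180,4),'(cur yaw %.1f)'%cy)
def blobs(mask,amin=15):
    n,l,s,c=cv2.connectedComponentsWithStats(mask.astype(np.uint8)); return [(c[k],s[k,4],l==k) for k in range(1,n) if s[k,4]>=amin]
E
python3 - <<'E'
from h import *
for n in ('scene','side'):
    p=cv2.imread(f'pics/{n}0.png'); d=np.load(n+'0.npy'); M=c2w(n); C=cloud(n,d,M)
    h=cv2.cvtColor(p,cv2.COLOR_BGR2HSV); print(n,[h[v,u].tolist() for u,v in ([(226,133),(416,219),(208,203)] if n=='scene' else [(340,239),(280,146),(408,237)])])
    ok=(h[...,0]<22)&(h[...,1]>90)&(C[...,2]>.02)&(C[...,2]<.13)
    for c,a,m in blobs(ok):
        print(np.round(c,1),a,np.round(np.median(C[m],0),3),'zmax %.3f'%np.percentile(C[m][:,2],95))
    # top-height map of non-brown stuff
    g=(C[...,2]>.012)&(C[...,2]<.12)&(np.abs(C[...,1])<.5)&(C[...,0]>.2)&(C[...,0]<.8)
    print('raised')
    for c,a,m in blobs(g,60): print(np.round(c,1),a,np.round(np.median(C[m],0),3),'%.3f'%np.percentile(C[m][:,2],97))
E
```

```text
scene [[14, 156, 163], [14, 156, 162], [10, 137, 110]]
[387.5   3.1] 186 [-0.726 -0.222  0.035] zmax 0.062
[449.3  12.6] 705 [-0.727  0.055  0.072] zmax 0.123
[126.3  96.5] 61 [ 0.401 -0.694  0.092] zmax 0.127
[225.  135.1] 66 [ 0.345 -0.329  0.047] zmax 0.053
[243.3 156.3] 72 [ 0.39  -0.224  0.047] zmax 0.055
[265.4 178.9] 78 [ 0.43  -0.116  0.049] zmax 0.054
[206.6 203.7] 140 [ 0.612 -0.182  0.092] zmax 0.095
[301.1 205.2] 44 [0.448 0.017 0.023] zmax 0.026
[416.  220.2] 84 [0.344 0.321 0.049] zmax 0.053
[323.7 282.5] 1960 [0.622 0.19  0.024] zmax 0.028
[517.1 263.9] 435 [0.329 0.61  0.039] zmax 0.044
[145.4 262.3] 66 [ 0.817 -0.237  0.036] zmax 0.040
[155.2 260.1] 24 [ 0.799 -0.215  0.039] zmax 0.044
[560.8 277.7] 457 [0.31  0.727 0.04 ] zmax 0.044
[133.2 270.5] 25 [ 0.852 -0.245  0.038] zmax 0.043
[132.4 282.9] 82 [ 0.88  -0.226  0.036] zmax 0.043
[155.4 281.3] 24 [ 0.844 -0.176  0.036] zmax 0.039
[509.6 299.4] 496 [0.44  0.619 0.039] zmax 0.044
[269.2 347. ] 6220 [0.834 0.147 0.037] zmax 0.064
[554.8 318.1] 522 [0.432 0.737 0.039] zmax 0.044
[501.7 335.1] 572 [0.541 0.627 0.039] 
[... 1734 characters left out ...]
[338.2 273.9] 72 [ 0.386 -0.235  0.048] zmax 0.053
[333.7 312.2] 77 [ 0.339 -0.341  0.048] zmax 0.053
raised
[365.7 157. ] 1707 [0.619 0.185 0.024] 0.105
[411.5 149.3] 589 [0.789 0.172 0.03 ] 0.058
[306.9 134. ] 213 [0.453 0.352 0.025] 0.050
[249.7 135.1] 274 [0.253 0.405 0.023] 0.050
[278.7 148.6] 230 [0.338 0.308 0.025] 0.050
[248.3 161.8] 164 [0.223 0.273 0.025] 0.050
[317.9 183.4] 221 [0.428 0.125 0.025] 0.035
[328.7 209.8] 307 [ 0.427 -0.008  0.045] 0.051
[406.2 244.6] 4406 [ 0.601 -0.209  0.064] 0.089
[465.2 239.1] 155 [ 0.791 -0.231  0.041] 0.058
[339.8 242.9] 301 [ 0.424 -0.127  0.026] 0.053
[338.4 277.3] 337 [ 0.385 -0.238  0.025] 0.052
[333.8 315.2] 412 [ 0.339 -0.342  0.024] 0.051
```

servo_tool(rows=[{"offset":[-0.97,-0.64,0],"yaw":0,"claw":0},{"offset":[-0.97,-0.64,0],"yaw":0,"claw":0},{"offset":[-0.97,-0.64,0],"yaw":0,"claw":0}])

```text
time: 0.52
ee_pos: [0.2771, 0.4096, 0.2536]
tcp_rot: [180.0, 0.0, 157.3]
wrist_force: [-0.6, 0.4, 0.4]
opening: 0.0854
grasp_force: 0.0
```

servo_tool(rows=[{"offset":[-0.97,-0.64,0.5],"yaw":0,"claw":0},{"offset":[-0.97,-0.64,0.5],"yaw":0,"claw":0},{"offset":[-0.97,-0.64,0.5],"yaw":0,"claw":0},{"offset":[-0.97,-0.64,0.5],"yaw":0,"claw":0},{"offset":[-0.97,-0.64,0.5],"yaw":0,"claw":0}])

```text
time: 1.15
ee_pos: [0.3403, 0.3169, 0.2038]
tcp_rot: [180.0, 0.0, 157.6]
wrist_force: [0.2, 0.5, -0.5]
opening: 0.0853
grasp_force: 0.0
```

```bash
cat > w.py <<'E'
from h import *
import sys
p,d,M=snap('wrist'); nm=sys.argv[1]; cv2.imwrite(f'pics/{nm}.png',p[:,:,::-1]); np.savez(nm,d=d,M=M)
o=get_obs(); print(o['time'],np.round(o['ee_pos'],4),np.round(o['tcp_rot'],2))
E
python3 w.py w1
```

```text
1.2 [0.3403 0.3168 0.2038] [1.7995e+02 1.0000e-02 1.5760e+02]
```

View pics/w1.png

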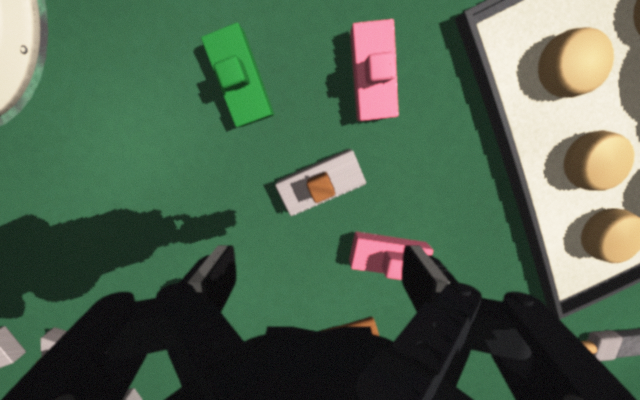

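```bash
cat >> h.py <<'E'
def locate(p,d,M,xy,n='wrist',base=0.):
    "grip and body of a cutter near xy; p is RGB"
    C=cloud(n,d,M); hs=cv2.cvtColor(p,cv2.COLOR_RGB2HSV)
    near=np.hypot(C[...,0]-xy[0],C[...,1]-xy[1])<.065
    br=(hs[...,0]<22)&(hs[...,1]>90)
    out=[]
    for nm,m,zt in (('grip',near&br&(C[...,2]>base+.042)&(C[...,2]<base+.06),.05),('body',near&~br&(C[...,2]>base+.016)&(C[...,2]<base+.03),.024)):
        B=blobs(m,20)
        if not B: print(nm,'none'); continue
        mm=max(B,key=lambda b:b[1])[2]; v,u=np.nonzero(mm); q=onz(n,np.c_[u,v],base+zt,M)
        r=cv2.minAreaRect((q[:,:2]*1000).astype(np.float32)); z=np.median(C[mm][:,2])
        print(nm,'centre',np.round(np.array(r[0])/1000,4),'size',np.round(r[1],1),'ang %.1f'%r[2],'z %.4f'%z,len(u)); out.append(r)
    return out
def load(nm):
    f=np.load(nm+'.npz'); return cv2.imread(f'pics/{nm}.png')[:,:,::-1].copy(),f['d'],f['M']
E
python3 - <<'E'
from h import *
locate(*load('w1'),(.34,.315))
E
```

```text
grip centre [0.3357 0.3214] size [24.2 23.6] ang 1.8 z 0.0488 547
body centre [0.336  0.3213] size [40.5 91. ] ang 1.6 z 0.0230 2426
```

servo_tool(rows=[{"offset":[-1,0,-0.4],"yaw":0,"claw":0},{"offset":[-1,0,-0.4],"yaw":0,"claw":0},{"offset":[-1,0,-0.4],"yaw":0,"claw":0}])

```text
time: 1.58
ee_pos: [0.435, 0.2776, 0.2442]
tcp_rot: [179.9, 0.1, 157.4]
wrist_force: [-0.1, 0.9, -0.0]
opening: 0.0853
grasp_force: 0.0
```

servo_tool(rows=[{"offset":[-1,0,0],"yaw":0,"claw":0},{"offset":[-1,0,0],"yaw":0,"claw":0},{"offset":[-1,0,0],"yaw":0,"claw":0}])

```text
time: 1.95
ee_pos: [0.5263, 0.2392, 0.2421]
tcp_rot: [-179.9, -0.1, 157.5]
wrist_force: [-0.8, -0.2, -0.6]
opening: 0.085
grasp_force: 0.0
```

servo_tool(rows=[{"offset":[-0.9,-0.1,0],"yaw":0,"claw":0},{"offset":[-0.9,-0.1,0],"yaw":0,"claw":0},{"offset":[-0.9,-0.1,0],"yaw":0,"claw":0},{"offset":[-0.9,-0.1,0],"yaw":0,"claw":0}])

```text
time: 2.45
ee_pos: [0.6037, 0.1967, 0.2434]
tcp_rot: [-180.0, -0.0, 157.6]
wrist_force: [-0.3, -0.2, -0.3]
opening: 0.0851
grasp_force: 0.0
```

```bash
python3 w.py w2
```

```text
2.5 [0.6036 0.1967 0.2437] [ 1.7999e+02 -1.0000e-02  1.5759e+02]
```

View pics/w2.png

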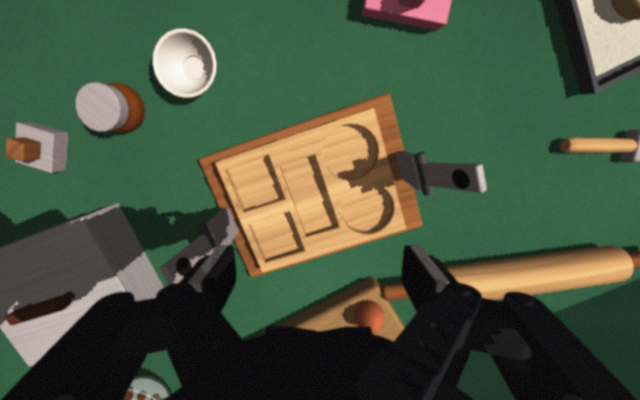

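Run:
```python
from h import *
p,d,M=load('w2'); C=cloud('wrist',d,M); hs=cv2.cvtColor(p,cv2.COLOR_RGB2HSV)
for u,v in [(255,165),(230,190),(205,163),(340,200),(300,190)]: print(hs[v,u],np.round(C[v,u],4))
near=np.hypot(C[...,0]-.62,C[...,1]-.19)<.2
wood=near&(hs[...,0]<25)&(hs[...,1]>60)
def rect(m,z):
    m=cv2.morphologyEx(m.astype(np.uint8),cv2.MORPH_OPEN,np.ones((3,3)))
    for c,a,mm in blobs(m,150):
        v,u=np.nonzero(mm);q=onz('wrist',np.c_[u,v],z,M)[:,:2]*1000
        r=cv2.minAreaRect(q.astype(np.float32)); print(np.round(c),a,np.round(r[0],1),np.round(r[1],1),'%.1f'%r[2],'z %.4f'%np.median(C[mm][:,2]),'mean',np.round(q.mean(0),1))
print('block');rect(wood&(abs(C[...,2]-.024)<.006),.024)
print('pockets');rect(wood&(C[...,2]>.004)&(C[...,2]<.017),.01)
print('base');rect(wood&(C[...,2]>.003),.008)
print('clamps');rect(near&(C[...,2]>.08)&(C[...,2]<.17),.12)
m=near&(C[...,2]>.06)&(C[...,2]<.17)
for c,a,mm in blobs(m,30):
    print(np.round(c),a,'z %.3f..%.3f'%tuple(np.percentile(C[mm][:,2],[3,97])),[np.round(C[mm][np.argsort(C[mm][:,2])[k]],3) for k in (len(C[mm])//20,-len(C[mm])//20)])
```

```text
[ 16 124 228] [0.557  0.1296 0.0098]
[ 17 123 232] [0.5725 0.0905 0.0229]
[ 12 162 154] [0.53   0.0706 0.0069]
[ 16 124 228] [0.6366 0.2126 0.0242]
[ 16 129 212] [0.6084 0.1694 0.0103]
block
[316. 190.] 8429 [619.4 183.7] [200.3 156.1] 86.0 z 0.0230 mean [615.4 188.1]
[343. 310.] 1681 [800.7 152.8] [ 58.4 138. ] 7.5 z 0.0283 mean [789.7 156.9]
pockets
[316. 166.] 5216 [618.5 183.6] [248.8 177.2] 86.0 z 0.0072 mean [589.2 197.8]
[349. 151.] 2378 [587.6 245.7] [67.7 67.7] 14.5 z 0.0092 mean [586.8 245.8]
[309. 194.] 2655 [620.7 177.5] [46.5 99.5] 85.9 z 0.0091 mean [618.9 177.9]
[255. 183.] 1996 [578.6 119.4] [58.9 58.1] 86.0 z 0.0091 mean [578.  119.8]
[366. 207.] 2015 [663.7 240.7] [67.5 66. ] 67.6 z 0.0091 mean [663.3 240.6]
[276. 235.] 1695 [655.2 114.2] [58.7 58.2] 86.0 z 0.0091 mean [654.4 114.4]
[343. 295.] 337 [775.3 163.7] [  8.9 105.5] 8.5 z 0.0110 mean [775.1 164.1]
base
[315. 187.] 25007 [619.  183.4] [250.2 178.3] 86.0 z 0.0094 mean [613.7 187.5]
[353. 308.] 3621 [816.8 165.6] [ 89.1 178.9] 8.5 z 0.0289 mean [804.4 169.4]
clamps
[451. 176.] 1844 [624.  316.3] [65.8 36.9] 69.8 z 0.1172 mean [626.3 315. ]
[187. 257.] 1283 [606.8  59.2] [26.1 74.1] 22.4 z 0.1197 mean [606.4  58.8]
[446. 175.] 2190 z 0.068..0.143 [array([0.629, 0.297, 0.072]), array([0.625, 0.33 , 0.143])]
[192. 252.] 1602 z 0.064..0.146 [array([0.608, 0.07 , 0.067]), array([0.606, 0.048, 0.145])]
[372. 325.] 147 z 0.060..0.066 [array([0.793, 0.182, 0.06 ]), array([0.798, 0.193, 0.065])]
```

Run:
```python
from h import *
print(np.round(get_obs()['q'],1)); plan(.336,.3213,.15,1.6)
```

```text
[18.  17.  22.8 95.9  0.  40.5]
off [2.949 0.131 0.937] yaw frac -0.1334 (cur yaw 157.6)
```

servo_tool(rows=[{"offset":[1,0.05,0],"yaw":0,"claw":0},{"offset":[1,0.05,0],"yaw":0,"claw":0},{"offset":[1,0.05,0],"yaw":0,"claw":0}])

```text
time: 2.88
ee_pos: [0.5115, 0.24, 0.2446]
tcp_rot: [179.9, 0.0, 157.7]
wrist_force: [-0.4, -1.0, -0.1]
opening: 0.0855
grasp_force: 0.0
```

servo_tool(rows=[{"offset":[1,0.05,0.1],"yaw":0,"claw":0},{"offset":[1,0.05,0.1],"yaw":0,"claw":0},{"offset":[1,0.05,0.1],"yaw":0,"claw":0}])

```text
time: 3.25
ee_pos: [0.4219, 0.2822, 0.2338]
tcp_rot: [180.0, 0.0, 157.7]
wrist_force: [0.1, -1.4, 0.4]
opening: 0.0855
grasp_force: 0.0
```

servo_tool(rows=[{"offset":[0.95,0.03,0.8],"yaw":-0.1334,"claw":0},{"offset":[0.95,0.03,0.8],"yaw":-0.1334,"claw":0},{"offset":[0.95,0.03,0.8],"yaw":-0.1334,"claw":0},{"offset":[0.95,0.03,0.8],"yaw":-0.1334,"claw":0},{"offset":[0.95,0.03,0.8],"yaw":-0.1334,"claw":0}])

```text
time: 3.88
ee_pos: [0.3382, 0.3204, 0.154]
tcp_rot: [180.0, 0.1, -178.6]
wrist_force: [-0.3, -0.4, 0.2]
opening: 0.0853
grasp_force: 0.0
```

```bash
python3 w.py w3
python3 - <<'E'
from h import *
locate(*load('w3'),(.336,.3213)); plan(.336,.3213,.054,1.6)
E
```

```text
3.925 [0.3382 0.3203 0.154 ] [ 1.7996e+02  5.0000e-02 -1.7860e+02]
grip centre [0.3352 0.3204] size [23.3 22.6] ang 1.4 z 0.0488 759
body centre [0.3359 0.3208] size [40.  91.3] ang 1.4 z 0.0230 3374
off [0.023 0.009 1.   ] yaw frac -0.0011 (cur yaw -178.6)
```

servo_tool(rows=[{"offset":[0.023,0.009,0.5],"yaw":0,"claw":0.2},{"offset":[0.023,0.009,0.97],"yaw":0,"claw":0.2},{"offset":[0.023,0.009,0.97],"yaw":0,"claw":0.2},{"offset":[0.023,0.009,0.97],"yaw":0,"claw":1},{"offset":[0.023,0.009,0.97],"yaw":0,"claw":1},{"offset":[0.023,0.009,0.97],"yaw":0,"claw":1},{"offset":[0.023,0.009,0.97],"yaw":0,"claw":1},{"offset":[0.023,0.009,0.97],"yaw":0,"claw":1}], squeeze=50)

```text
time: 4.92
ee_pos: [0.3359, 0.3219, 0.0584]
tcp_rot: [179.9, 0.2, -178.5]
wrist_force: [0.0, -0.6, 5.7]
opening: 0.0222
grasp_force: 50.3
```

servo_tool(rows=[{"offset":[0,0,-0.3],"yaw":0,"claw":1},{"offset":[0,0,-0.7],"yaw":0,"claw":1},{"offset":[0,0,-0.9],"yaw":0,"claw":1},{"offset":[0,0,-0.9],"yaw":0,"claw":1}])

```text
time: 5.42
ee_pos: [0.3357, 0.3219, 0.1484]
tcp_rot: [179.9, 0.2, -178.5]
wrist_force: [0.1, 0.5, -1.8]
opening: 0.0226
grasp_force: 49.6
```

```bash
python3 w.py w4
python3 - <<'E'
from h import *
plan(.6207,.1775,.15,86)
E
```

```text
5.475 [0.3352 0.3214 0.1468] [ 1.7994e+02  6.0000e-02 -1.7849e+02]
off [-2.816 -1.514 -0.03 ] yaw frac -0.4694 (cur yaw -178.5)
```

View pics/w4.png

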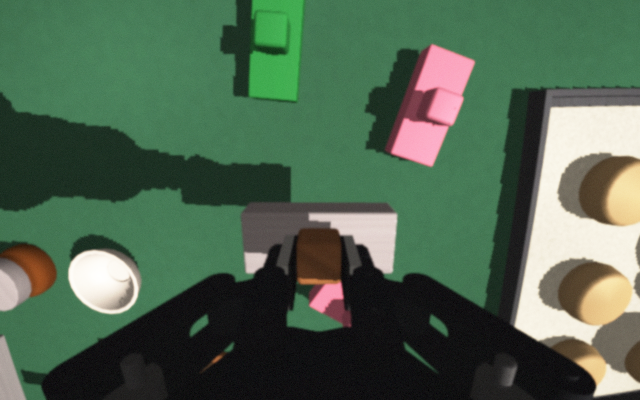

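servo_tool(rows=[{"offset":[-0.45,-0.25,-0.2],"yaw":0,"claw":1},{"offset":[-0.95,-0.5,-0.2],"yaw":0,"claw":1},{"offset":[-0.95,-0.5,-0.2],"yaw":0,"claw":1}])

```text
time: 5.85
ee_pos: [0.4333, 0.2718, 0.1646]
tcp_rot: [-179.9, -0.1, -178.7]
wrist_force: [-0.1, -0.2, -1.8]
opening: 0.0227
grasp_force: 49.6
```

servo_tool(rows=[{"offset":[-0.45,-0.25,0],"yaw":0,"claw":1},{"offset":[-0.95,-0.5,0],"yaw":0,"claw":1},{"offset":[-0.95,-0.5,0],"yaw":0,"claw":1}])

```text
time: 6.22
ee_pos: [0.529, 0.2247, 0.164]
tcp_rot: [-179.9, -0.1, -178.7]
wrist_force: [-1.0, 0.1, -2.4]
opening: 0.0232
grasp_force: 49.7
```

servo_tool(rows=[{"offset":[-0.45,-0.25,0],"yaw":-0.4694,"claw":1},{"offset":[-0.9,-0.5,0],"yaw":-0.4694,"claw":1},{"offset":[-0.9,-0.5,0],"yaw":-0.4694,"claw":1},{"offset":[-0.9,-0.5,0],"yaw":-0.4694,"claw":1},{"offset":[-0.9,-0.5,0],"yaw":-0.4694,"claw":1},{"offset":[-0.9,-0.5,0],"yaw":-0.4694,"claw":1},{"offset":[-0.9,-0.5,0],"yaw":-0.4694,"claw":1},{"offset":[-0.9,-0.5,0],"yaw":-0.4694,"claw":1},{"offset":[-0.9,-0.5,0],"yaw":-0.4694,"claw":1},{"offset":[-0.9,-0.5,0],"yaw":-0.4694,"claw":1}])

```text
time: 7.48
ee_pos: [0.6182, 0.179, 0.1659]
tcp_rot: [179.9, -0.0, -94.2]
wrist_force: [-0.5, 0.5, -1.4]
opening: 0.0226
grasp_force: 49.7
```

Run:
```python
from h import *
plan(.6207,.1775,.095,86)
```

```text
off [ 0.013 -0.027  0.709] yaw frac -0.001 (cur yaw -94.2)
```

servo_tool(rows=[{"offset":[0.013,-0.027,0.4],"yaw":0,"claw":1},{"offset":[0.013,-0.027,0.709],"yaw":0,"claw":1},{"offset":[0.013,-0.027,0.75],"yaw":0,"claw":1},{"offset":[0.013,-0.027,0.85],"yaw":0,"claw":1},{"offset":[0.013,-0.027,0.95],"yaw":0,"claw":1},{"offset":[0.013,-0.027,0.98],"yaw":0,"claw":1},{"offset":[0.013,-0.027,0.98],"yaw":0,"claw":1}])

```text
time: 8.35
ee_pos: [0.6227, 0.1757, 0.0703]
tcp_rot: [-179.8, -0.1, -94.1]
wrist_force: [2.2, -8.0, -0.0]
opening: 0.0226
grasp_force: 54.6
```

servo_tool(rows=[{"offset":[0,0,0],"yaw":0,"claw":0.55},{"offset":[0,0,0],"yaw":0,"claw":0.55},{"offset":[0,0,0],"yaw":0,"claw":0.55},{"offset":[0,0,-0.4],"yaw":0,"claw":0.55},{"offset":[0,0,-0.95],"yaw":0,"claw":0.55},{"offset":[0,0,-0.95],"yaw":0,"claw":0.3}])

```text
time: 9.1
ee_pos: [0.6232, 0.1778, 0.1687]
tcp_rot: [-179.6, 0.2, -94.0]
wrist_force: [-0.2, -0.1, -0.1]
opening: 0.0554
grasp_force: 0.0
```

```bash
python3 w.py w5
python3 - <<'E'
from h import *
locate(*load('w5'),(.6207,.1775),base=.01); p,d,M=load('w5'); C=cloud('wrist',d,M)
g=(np.hypot(C[...,0]-.62,C[...,1]-.18)<.03)&(C[...,2]>.05)&(C[...,2]<.07); print('fit z',np.round(np.linalg.lstsq(np.c_[C[g][:,:2]-[.62,.18],np.ones(g.sum())],C[g][:,2],rcond=None)[0],3))
plan(.433,-.115,.2,86)
E
```

```text
9.15 [0.6224 0.1775 0.1658] [-1.7977e+02  9.0000e-02 -9.4000e+01]
grip centre [0.6214 0.1766] size [24.7 21.4] ang 86.1 z 0.0590 721
body centre [0.6215 0.1771] size [39.7 91.2] ang 86.1 z 0.0331 3225
fit z [0.007 0.083 0.059]
off [ 3.049  1.684 -0.354] yaw frac 0.0 (cur yaw -94.0)
```

View pics/w5.png

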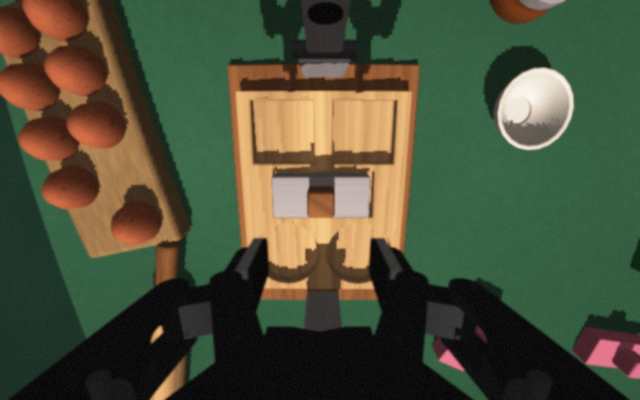

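servo_tool(rows=[{"offset":[0.4,0.28,-0.1],"yaw":0,"claw":0.1},{"offset":[0.8,0.56,-0.2],"yaw":0,"claw":0.1},{"offset":[0.8,0.56,-0.2],"yaw":0,"claw":0}])

```text
time: 9.52
ee_pos: [0.5585, 0.0994, 0.1833]
tcp_rot: [180.0, -0.0, -94.1]
wrist_force: [1.2, 1.2, 0.6]
opening: 0.0852
grasp_force: 0.0
```

servo_tool(rows=[{"offset":[0.4,0.28,0],"yaw":0,"claw":0},{"offset":[0.8,0.56,0],"yaw":0,"claw":0},{"offset":[0.8,0.56,0],"yaw":0,"claw":0}])

```text
time: 9.9
ee_pos: [0.4972, 0.024, 0.1825]
tcp_rot: [179.9, -0.0, -94.1]
wrist_force: [1.2, -0.2, -0.1]
opening: 0.0855
grasp_force: 0.0
```

servo_tool(rows=[{"offset":[0.4,0.28,0],"yaw":0,"claw":0},{"offset":[0.8,0.56,0],"yaw":0,"claw":0},{"offset":[0.8,0.56,0],"yaw":0,"claw":0},{"offset":[0.8,0.56,0],"yaw":0,"claw":0}])

```text
time: 10.4
ee_pos: [0.4377, -0.0502, 0.1828]
tcp_rot: [180.0, 0.0, -94.0]
wrist_force: [0.0, 0.3, 0.6]
opening: 0.085
grasp_force: 0.0
```

```bash
python3 w.py w6
python3 - <<'E'
from h import *
for xy in ((.43,-.115),(.39,-.225),(.345,-.335)): locate(*load('w6'),xy)
E
```

```text
10.45 [ 0.4378 -0.0499  0.1828] [ 1.7998e+02  2.0000e-02 -9.3960e+01]
grip centre [ 0.4257 -0.1199] size [23.2 23.2] ang 49.7 z 0.0491 720
body centre [ 0.4256 -0.1196] size [52.2 52. ] ang 50.4 z 0.0232 2266
grip none
body centre [ 0.3865 -0.209 ] size [21.  52.5] ang 86.6 z 0.0231 1367
grip none
body none
```

View pics/w6.png

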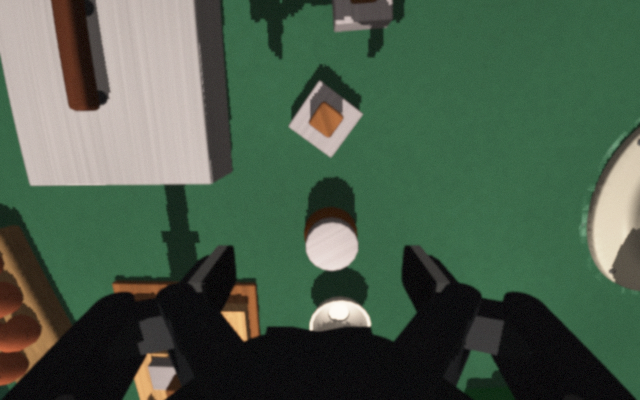

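Run:
```python
from h import *
plan(.4257,-.1198,.0575,-130)
```

```text
off [0.706 0.072 1.253] yaw frac 0.2002 (cur yaw -94.0)
```

servo_tool(rows=[{"offset":[0.35,0.036,0.2],"yaw":0.2,"claw":0},{"offset":[0.706,0.072,0.5],"yaw":0.2,"claw":0},{"offset":[0.706,0.072,0.5],"yaw":0.2,"claw":0},{"offset":[0.706,0.072,0.5],"yaw":0.2,"claw":0},{"offset":[0.706,0.072,0.5],"yaw":0.2,"claw":0}])

```text
time: 11.08
ee_pos: [0.4256, -0.1199, 0.1329]
tcp_rot: [180.0, -0.0, -129.9]
wrist_force: [0.0, -0.6, 0.9]
opening: 0.0854
grasp_force: 0.0
```

```bash
python3 w.py w7
python3 - <<'E'
from h import *
locate(*load('w7'),(.4257,-.1198)); locate(*load('w7'),(.385,-.23));plan(.4257,-.1198,.0575,-130)
E
```

```text
11.125 [ 0.4255 -0.1199  0.133 ] [ 1.7997e+02 -1.0000e-02 -1.2984e+02]
grip centre [ 0.4242 -0.1216] size [24.7 22.8] ang 50.1 z 0.0489 913
body centre [ 0.4248 -0.1208] size [52.1 51.6] ang 50.1 z 0.0231 2569
grip centre [ 0.3858 -0.2265] size [23.  24.3] ang 1.0 z 0.0490 1297
body centre [ 0.3858 -0.2276] size [52.  52.4] ang 0.2 z 0.0231 3495
off [-0.002 -0.001  0.755] yaw frac 0.0009 (cur yaw -129.8)
```

servo_tool(rows=[{"offset":[0,0,0.4],"yaw":0,"claw":0.2},{"offset":[0,0,0.755],"yaw":0,"claw":0.2},{"offset":[0,0,0.755],"yaw":0,"claw":0.2},{"offset":[0,0,0.755],"yaw":0,"claw":1},{"offset":[0,0,0.755],"yaw":0,"claw":1},{"offset":[0,0,0.755],"yaw":0,"claw":1},{"offset":[0,0,0.755],"yaw":0,"claw":1},{"offset":[0,0,0.755],"yaw":0,"claw":1}])

```text
time: 12.12
ee_pos: [0.4259, -0.1208, 0.0594]
tcp_rot: [-179.9, 0.1, -130.0]
wrist_force: [0.7, 0.9, 5.9]
opening: 0.0225
grasp_force: 49.3
```

servo_tool(rows=[{"offset":[0,0,-0.4],"yaw":0,"claw":1},{"offset":[0,0,-0.8],"yaw":0,"claw":1},{"offset":[0,0,-1],"yaw":0,"claw":1},{"offset":[0,0,-1],"yaw":0,"claw":1}])

```text
time: 12.62
ee_pos: [0.4257, -0.1208, 0.1594]
tcp_rot: [-179.8, 0.1, -130.0]
wrist_force: [-0.1, 0.1, -1.2]
opening: 0.0227
grasp_force: 50.1
```

Run:
```python
from h import *
plan(.655,.1142,.16,-94)
```

```text
off [-3.274e+00 -2.460e-01 -2.000e-03] yaw frac -0.2 (cur yaw -130.0)
```

servo_tool(rows=[{"offset":[-0.2,0,-0.5],"yaw":0,"claw":1},{"offset":[-0.5,-0.06,-0.9],"yaw":0,"claw":1},{"offset":[-0.85,-0.06,-1],"yaw":0,"claw":1},{"offset":[-0.85,-0.06,-1],"yaw":0,"claw":1}])

```text
time: 13.12
ee_pos: [0.4853, -0.058, 0.257]
tcp_rot: [180.0, -0.0, -129.9]
wrist_force: [-0.7, 0.1, -2.2]
opening: 0.0225
grasp_force: 50.2
```

servo_tool(rows=[{"offset":[-0.4,-0.03,-0.1],"yaw":0,"claw":1},{"offset":[-0.85,-0.06,-0.1],"yaw":0,"claw":1},{"offset":[-0.85,-0.06,-0.1],"yaw":0,"claw":1}])

```text
time: 13.5
ee_pos: [0.5441, 0.0032, 0.2653]
tcp_rot: [179.9, -0.1, -129.9]
wrist_force: [-1.3, -0.1, -2.7]
opening: 0.0223
grasp_force: 50.1
```

servo_tool(rows=[{"offset":[-0.4,-0.03,0],"yaw":0,"claw":1},{"offset":[-0.8,-0.06,0],"yaw":0,"claw":1},{"offset":[-0.8,-0.06,0],"yaw":0,"claw":1}])

```text
time: 13.88
ee_pos: [0.5998, 0.06, 0.2654]
tcp_rot: [179.9, -0.1, -129.9]
wrist_force: [-1.2, -0.5, -1.6]
opening: 0.0223
grasp_force: 50.1
```

servo_tool(rows=[{"offset":[-0.4,-0.03,0],"yaw":-0.2,"claw":1},{"offset":[-0.774,-0.066,0],"yaw":-0.2,"claw":1},{"offset":[-0.774,-0.066,0.2],"yaw":-0.2,"claw":1},{"offset":[-0.774,-0.066,0.4],"yaw":-0.2,"claw":1},{"offset":[-0.774,-0.066,0.5],"yaw":-0.2,"claw":1},{"offset":[-0.774,-0.066,0.5],"yaw":-0.2,"claw":1}])

```text
time: 14.62
ee_pos: [0.6536, 0.1135, 0.2173]
tcp_rot: [179.9, -0.0, -94.1]
wrist_force: [0.2, 0.4, -2.6]
opening: 0.0228
grasp_force: 50.1
```

Run:
```python
from h import *
plan(.655,.1142,.0684,-94)
```

```text
off [-0.009 -0.016  1.489] yaw frac -0.0008 (cur yaw -94.1)
```

servo_tool(rows=[{"offset":[0,-0.01,0.4],"yaw":0,"claw":1},{"offset":[0,-0.01,0.8],"yaw":0,"claw":1},{"offset":[0,-0.01,1],"yaw":0,"claw":1},{"offset":[0,-0.01,1],"yaw":0,"claw":1},{"offset":[0,-0.01,1],"yaw":0,"claw":1}])

```text
time: 15.25
ee_pos: [0.6559, 0.1143, 0.1198]
tcp_rot: [-179.9, 0.0, -94.0]
wrist_force: [-0.4, -0.6, -1.0]
opening: 0.0223
grasp_force: 50.1
```

```bash
cat >> h.py <<'E'
def pockets(p,d,M):
    C=cloud('wrist',d,M); hs=cv2.cvtColor(p,cv2.COLOR_RGB2HSV)
    m=(np.hypot(C[...,0]-.62,C[...,1]-.19)<.15)&(hs[...,0]<25)&(hs[...,1]>60)&(C[...,2]>.004)&(C[...,2]<.017)
    for c,a,mm in blobs(cv2.morphologyEx(m.astype(np.uint8),cv2.MORPH_OPEN,np.ones((3,3))),300):
        v,u=np.nonzero(mm);q=onz('wrist',np.c_[u,v],.01,M)[:,:2]*1000
        r=cv2.minAreaRect(q.astype(np.float32)); print('pocket',np.round(r[0],1),np.round(r[1],1),'%.1f'%r[2])
E
python3 - <<'E'
from h import *
pockets(*load('w5')); plan(.655,.1142,.0684,-94)
E
```

```text
pocket [617.5 151.4] [185.4 177. ] 85.9
pocket [654.2 117. ] [58.7 59.2] 85.7
pocket [576.5 122.9] [59.5 59.7] 86.2
pocket [658.1 243.5] [60.  67.5] 4.6
pocket [591.1 246.8] [67.8 55.9] 69.2
pocket [632.2 299. ] [ 13.5 132.4] 86.3
off [0.001 0.01  0.514] yaw frac -0.0002 (cur yaw -94.0)
```

servo_tool(rows=[{"offset":[-0.013,0.01,0.2],"yaw":0,"claw":1},{"offset":[-0.013,0.01,0.35],"yaw":0,"claw":1},{"offset":[-0.013,0.01,0.43],"yaw":0,"claw":1},{"offset":[-0.013,0.01,0.5],"yaw":0,"claw":1},{"offset":[-0.013,0.01,0.5],"yaw":0,"claw":1}])

```text
time: 15.88
ee_pos: [0.6549, 0.1157, 0.0694]
tcp_rot: [-179.9, 0.0, -94.0]
wrist_force: [-1.6, -0.3, 5.6]
opening: 0.0227
grasp_force: 51.2
```

servo_tool(rows=[{"offset":[0,0,0],"yaw":0,"claw":0.55},{"offset":[0,0,0],"yaw":0,"claw":0.55},{"offset":[0,0,0],"yaw":0,"claw":0.55},{"offset":[0,0,-0.5],"yaw":0,"claw":0.55},{"offset":[0,0,-1],"yaw":0,"claw":0.55},{"offset":[0,0,-1],"yaw":0,"claw":0.3},{"offset":[0,0,-1],"yaw":0,"claw":0.3},{"offset":[0,0,-1],"yaw":0,"claw":0.3}])

```text
time: 16.88
ee_pos: [0.6538, 0.1156, 0.1661]
tcp_rot: [179.9, -0.0, -94.0]
wrist_force: [0.6, -0.3, -0.4]
opening: 0.0592
grasp_force: 0.0
```

```bash
python3 w.py w8
python3 - <<'E'
from h import *
pockets(*load('w8')); locate(*load('w8'),(.655,.1155),base=.01); plan(.386,-.227,.25,-89.5)
E
```

```text
16.925 [0.6538 0.1156 0.1662] [ 1.7987e+02 -3.0000e-02 -9.4000e+01]
pocket [619.3 168.7] [221.7 177.2] 85.9
pocket [575.6 124.4] [58.7 58.3] 85.8
pocket [661.4 246.2] [67.  66.8] 35.0
pocket [602.6 255. ] [31.2 60.8] 15.5
grip centre [0.6539 0.1149] size [24.5 22. ] ang 85.9 z 0.0589 739
body centre [0.6537 0.1154] size [51.8 51.6] ang 85.9 z 0.0331 2170
off [ 3.605  2.434 -0.83 ] yaw frac -0.025 (cur yaw -94.0)
```

servo_tool(rows=[{"offset":[0,0,-0.5],"yaw":0,"claw":0},{"offset":[0.2,0.1,-0.8],"yaw":0,"claw":0},{"offset":[0.6,0.4,-0.83],"yaw":0,"claw":0},{"offset":[0.92,0.62,-0.83],"yaw":0,"claw":0},{"offset":[0.92,0.62,-0.83],"yaw":0,"claw":0}])

```text
time: 17.55
ee_pos: [0.5848, 0.0266, 0.2508]
tcp_rot: [180.0, -0.0, -94.1]
wrist_force: [0.4, 0.3, 0.0]
opening: 0.0852
grasp_force: 0.0
```

servo_tool(rows=[{"offset":[0.4,0.3,0],"yaw":0,"claw":0},{"offset":[0.9,0.6,0],"yaw":0,"claw":0},{"offset":[0.9,0.6,0],"yaw":0,"claw":0}])

```text
time: 17.92
ee_pos: [0.5187, -0.0591, 0.2508]
tcp_rot: [180.0, -0.0, -94.2]
wrist_force: [-0.5, 0.4, -0.3]
opening: 0.085
grasp_force: 0.0
```

servo_tool(rows=[{"offset":[0.4,0.3,0],"yaw":0,"claw":0},{"offset":[0.9,0.6,0.5],"yaw":0,"claw":0},{"offset":[0.9,0.6,0.5],"yaw":0,"claw":0}])

```text
time: 18.3
ee_pos: [0.4525, -0.1434, 0.1979]
tcp_rot: [179.8, 0.1, -94.1]
wrist_force: [-0.2, -0.1, 0.4]
opening: 0.0856
grasp_force: 0.0
```

servo_tool(rows=[{"offset":[0.4,0.3,0.3],"yaw":-0.025,"claw":0},{"offset":[0.88,0.61,0.7],"yaw":-0.025,"claw":0},{"offset":[0.88,0.61,0.7],"yaw":-0.025,"claw":0},{"offset":[0.88,0.61,0.7],"yaw":-0.025,"claw":0}])

```text
time: 18.8
ee_pos: [0.3877, -0.2262, 0.1311]
tcp_rot: [-180.0, 0.0, -89.5]
wrist_force: [0.3, 0.4, 1.0]
opening: 0.0854
grasp_force: 0.0
```

```bash
python3 w.py w9
python3 - <<'E'
from h import *
locate(*load('w9'),(.386,-.227));locate(*load('w9'),(.335,-.335)); plan(.386,-.227,.0575,-89.5)
E
```

```text
18.85 [ 0.3882 -0.226   0.1317] [-1.7993e+02 -1.0000e-02 -8.9470e+01]
grip centre [ 0.3862 -0.2307] size [22.  24.3] ang 0.5 z 0.0489 913
body centre [ 0.386  -0.2298] size [51.5 51.4] ang 0.5 z 0.0231 2596
grip centre [ 0.3408 -0.3338] size [24.5 23.8] ang 8.7 z 0.0489 1372
body centre [ 0.3398 -0.3345] size [61.  60.4] ang 1.3 z 0.0232 4008
off [0.01  0.023 0.742] yaw frac 0.0002 (cur yaw -89.5)
```

servo_tool(rows=[{"offset":[0.03,0.023,0.4],"yaw":0,"claw":0.2},{"offset":[0.03,0.023,0.74],"yaw":0,"claw":0.2},{"offset":[0.03,0.023,0.74],"yaw":0,"claw":0.2},{"offset":[0.03,0.023,0.74],"yaw":0,"claw":1},{"offset":[0.03,0.023,0.74],"yaw":0,"claw":1},{"offset":[0.03,0.023,0.74],"yaw":0,"claw":1},{"offset":[0.03,0.023,0.74],"yaw":0,"claw":1},{"offset":[0.03,0.023,0.74],"yaw":0,"claw":1}])

```text
time: 19.85
ee_pos: [0.3855, -0.2298, 0.0584]
tcp_rot: [-179.9, -0.1, -89.5]
wrist_force: [0.9, 1.3, 6.8]
opening: 0.0225
grasp_force: 48.9
```

servo_tool(rows=[{"offset":[0,0,-0.4],"yaw":0,"claw":1},{"offset":[0,0,-0.8],"yaw":0,"claw":1},{"offset":[0,0,-1],"yaw":0,"claw":1},{"offset":[0,0,-1],"yaw":0,"claw":1}])

```text
time: 20.35
ee_pos: [0.3853, -0.2299, 0.1586]
tcp_rot: [-179.8, -0.1, -89.5]
wrist_force: [0.3, -0.5, -2.0]
opening: 0.0225
grasp_force: 50.2
```

Run:
```python
from h import *
plan(.5785,.1205,.26,-94)
```

```text
off [-3.486 -1.965 -1.015] yaw frac 0.025 (cur yaw -89.5)
```

servo_tool(rows=[{"offset":[-0.3,-0.15,-0.5],"yaw":0,"claw":1},{"offset":[-0.6,-0.4,-0.9],"yaw":0,"claw":1},{"offset":[-0.87,-0.49,-1],"yaw":0,"claw":1},{"offset":[-0.87,-0.49,-1],"yaw":0,"claw":1}])

```text
time: 20.85
ee_pos: [0.4334, -0.1408, 0.2565]
tcp_rot: [-180.0, 0.0, -89.4]
wrist_force: [-1.0, 0.6, -1.9]
opening: 0.0227
grasp_force: 50.3
```

servo_tool(rows=[{"offset":[-0.4,-0.25,0],"yaw":0,"claw":1},{"offset":[-0.87,-0.49,0],"yaw":0,"claw":1},{"offset":[-0.87,-0.49,0],"yaw":0,"claw":1}])

```text
time: 21.22
ee_pos: [0.4815, -0.0528, 0.2548]
tcp_rot: [179.9, 0.0, -89.3]
wrist_force: [-0.5, -0.3, -2.6]
opening: 0.0228
grasp_force: 50.2
```

servo_tool(rows=[{"offset":[-0.4,-0.25,0],"yaw":0,"claw":1},{"offset":[-0.87,-0.49,0],"yaw":0,"claw":1},{"offset":[-0.87,-0.49,0],"yaw":0,"claw":1}])

```text
time: 21.6
ee_pos: [0.5297, 0.0339, 0.2549]
tcp_rot: [179.9, -0.0, -89.4]
wrist_force: [0.8, -0.7, -2.0]
opening: 0.0226
grasp_force: 50.3
```

servo_tool(rows=[{"offset":[-0.4,-0.25,0],"yaw":0.025,"claw":1},{"offset":[-0.87,-0.49,0],"yaw":0.025,"claw":1},{"offset":[-0.87,-0.49,0.5],"yaw":0.025,"claw":1},{"offset":[-0.87,-0.49,0.9],"yaw":0.025,"claw":1},{"offset":[-0.87,-0.49,0.9],"yaw":0.025,"claw":1}])

```text
time: 22.22
ee_pos: [0.5755, 0.1182, 0.163]
tcp_rot: [179.6, -0.1, -94.1]
wrist_force: [0.5, -1.0, -0.7]
opening: 0.0226
grasp_force: 50.3
```

Run:
```python
from h import *
plan(.5785,.1205,.0684,-94)
```

```text
off [-0.028 -0.034  0.946] yaw frac -0.0004 (cur yaw -94.1)
```

servo_tool(rows=[{"offset":[-0.02,-0.025,0.3],"yaw":0,"claw":1},{"offset":[-0.02,-0.025,0.6],"yaw":0,"claw":1},{"offset":[-0.02,-0.025,0.6],"yaw":0,"claw":1},{"offset":[-0.02,-0.025,0.6],"yaw":0,"claw":1}])

```text
time: 22.72
ee_pos: [0.581, 0.1215, 0.1092]
tcp_rot: [-179.9, 0.0, -94.0]
wrist_force: [0.2, 0.6, -1.3]
opening: 0.023
grasp_force: 50.3
```

Run:
```python
from h import *
plan(.5785,.1205,.0684,-94)
```

```text
off [0.012 0.025 0.408] yaw frac -0.0002 (cur yaw -94.0)
```

servo_tool(rows=[{"offset":[0.012,0.025,0.2],"yaw":0,"claw":1},{"offset":[0.012,0.025,0.3],"yaw":0,"claw":1},{"offset":[0.012,0.025,0.39],"yaw":0,"claw":1},{"offset":[0.012,0.025,0.39],"yaw":0,"claw":1}])

```text
time: 23.22
ee_pos: [0.5781, 0.1211, 0.0685]
tcp_rot: [-179.9, 0.0, -94.0]
wrist_force: [0.9, -0.3, -1.2]
opening: 0.0225
grasp_force: 50.6
```

servo_tool(rows=[{"offset":[0,0,0],"yaw":0,"claw":0.55},{"offset":[0,0,0],"yaw":0,"claw":0.55},{"offset":[0,0,0],"yaw":0,"claw":0.55},{"offset":[0,0,-0.5],"yaw":0,"claw":0.55},{"offset":[0,0,-1],"yaw":0,"claw":0.55},{"offset":[0,0,-1],"yaw":0,"claw":0.3},{"offset":[0,0,-1],"yaw":0,"claw":0.3},{"offset":[0,0,-1],"yaw":0,"claw":0.3}])

```text
time: 24.22
ee_pos: [0.577, 0.1209, 0.1663]
tcp_rot: [179.9, -0.0, -94.0]
wrist_force: [0.0, 0.1, -0.0]
opening: 0.0597
grasp_force: 0.0
```

```bash
python3 w.py w10
python3 - <<'E'
from h import *
pockets(*load('w10')); locate(*load('w10'),(.578,.1205),base=.01); locate(*load('w10'),(.655,.1155),base=.01);plan(.34,-.31,.25,-81.3)
E
```

```text
24.275 [0.577  0.1209 0.1663] [ 1.7988e+02 -4.0000e-02 -9.4000e+01]
pocket [618.  168.8] [222. 177.] 86.0
pocket [703.8 150.8] [110.4   3.6] 85.9
pocket [586.7 251. ] [64.3 68.9] 85.9
pocket [645.6 251.9] [59.7 29.2] 67.5
grip centre [0.5771 0.1202] size [24.5 22. ] ang 85.9 z 0.0589 736
body centre [0.5769 0.1207] size [51.9 51.5] ang 85.9 z 0.0330 2157
grip centre [0.6517 0.1149] size [24.6 24.1] ang 86.0 z 0.0588 759
body centre [0.6523 0.1154] size [52.  52.6] ang 86.3 z 0.0330 2035
off [ 4.464  2.066 -0.829] yaw frac -0.0706 (cur yaw -94.0)
```

servo_tool(rows=[{"offset":[0,0,-0.5],"yaw":0,"claw":0},{"offset":[0.2,0.1,-0.8],"yaw":0,"claw":0},{"offset":[0.6,0.3,-0.83],"yaw":0,"claw":0},{"offset":[0.9,0.41,-0.83],"yaw":0,"claw":0}])

```text
time: 24.78
ee_pos: [0.5296, 0.0331, 0.2506]
tcp_rot: [180.0, -0.0, -94.0]
wrist_force: [0.5, -0.2, -0.6]
opening: 0.0855
grasp_force: 0.0
```

servo_tool(rows=[{"offset":[0.5,0.2,0],"yaw":0,"claw":0},{"offset":[0.9,0.41,0],"yaw":0,"claw":0}])

```text
time: 25.02
ee_pos: [0.4821, -0.0541, 0.2499]
tcp_rot: [179.9, -0.0, -94.0]
wrist_force: [1.1, -0.6, 0.1]
opening: 0.0853
grasp_force: 0.0
```

servo_tool(rows=[{"offset":[0.5,0.2,0],"yaw":0,"claw":0},{"offset":[0.9,0.41,0],"yaw":0,"claw":0}])

```text
time: 25.28
ee_pos: [0.4348, -0.1411, 0.2499]
tcp_rot: [179.9, 0.0, -94.0]
wrist_force: [0.7, -0.6, -0.7]
opening: 0.0856
grasp_force: 0.0
```

servo_tool(rows=[{"offset":[0.5,0.2,0],"yaw":0,"claw":0},{"offset":[0.9,0.41,0.3],"yaw":0,"claw":0}])

```text
time: 25.52
ee_pos: [0.3885, -0.2285, 0.2214]
tcp_rot: [-179.9, -0.1, -94.0]
wrist_force: [0.7, 0.2, 0.5]
opening: 0.0854
grasp_force: 0.0
```

servo_tool(rows=[{"offset":[0.5,0.2,0.3],"yaw":-0.07,"claw":0},{"offset":[0.88,0.42,0.7],"yaw":-0.07,"claw":0},{"offset":[0.88,0.42,0.7],"yaw":-0.07,"claw":0},{"offset":[0.88,0.42,0.7],"yaw":-0.07,"claw":0},{"offset":[0.88,0.42,0.7],"yaw":-0.07,"claw":0}])

```text
time: 26.15
ee_pos: [0.3417, -0.3111, 0.1518]
tcp_rot: [-179.9, -0.1, -81.3]
wrist_force: [0.1, -0.8, 0.0]
opening: 0.0852
grasp_force: 0.0
```

```bash
python3 w.py w11
python3 - <<'E'
from h import *
locate(*load('w11'),(.34,-.334)); plan(.34,-.334,.0575,-81.3)
E
```

```text
26.2 [ 0.3418 -0.3111  0.1518] [-1.7994e+02 -6.0000e-02 -8.1320e+01]
grip centre [ 0.3394 -0.3366] size [23.1 23.6] ang 8.6 z 0.0489 826
body centre [ 0.3396 -0.3357] size [60.2 60.5] ang 55.4 z 0.0231 2710
off [0.223 0.053 0.943] yaw frac -0.0001 (cur yaw -81.3)
```

servo_tool(rows=[{"offset":[0.24,0.055,0.3],"yaw":0,"claw":0.2},{"offset":[0.24,0.055,0.6],"yaw":0,"claw":0.2},{"offset":[0.24,0.055,0.94],"yaw":0,"claw":0.2},{"offset":[0.24,0.055,0.94],"yaw":0,"claw":0.2},{"offset":[0.24,0.055,0.94],"yaw":0,"claw":1},{"offset":[0.24,0.055,0.94],"yaw":0,"claw":1},{"offset":[0.24,0.055,0.94],"yaw":0,"claw":1},{"offset":[0.24,0.055,0.94],"yaw":0,"claw":1},{"offset":[0.24,0.055,0.94],"yaw":0,"claw":1}])

```text
time: 27.32
ee_pos: [0.3397, -0.3366, 0.0584]
tcp_rot: [-179.9, -0.1, -81.4]
wrist_force: [-0.4, 1.1, 7.2]
opening: 0.0227
grasp_force: 49.3
```

servo_tool(rows=[{"offset":[0,0,-0.4],"yaw":0,"claw":1},{"offset":[0,0,-0.8],"yaw":0,"claw":1},{"offset":[0,0,-1],"yaw":0,"claw":1},{"offset":[0,0,-1],"yaw":0,"claw":1}])

```text
time: 27.82
ee_pos: [0.3395, -0.3367, 0.1585]
tcp_rot: [-179.9, -0.1, -81.4]
wrist_force: [0.1, -0.5, -1.6]
opening: 0.0229
grasp_force: 50.1
```

Run:
```python
from h import *
plan(.587,.246,.26,-94)
```

```text
off [-5.389 -3.32  -1.023] yaw frac 0.07 (cur yaw -81.4)
```

servo_tool(rows=[{"offset":[-0.3,-0.15,-0.5],"yaw":0,"claw":1},{"offset":[-0.6,-0.4,-0.9],"yaw":0,"claw":1},{"offset":[-0.9,-0.553,-1],"yaw":0,"claw":1},{"offset":[-0.9,-0.553,-1],"yaw":0,"claw":1}])

```text
time: 28.32
ee_pos: [0.3809, -0.2374, 0.2567]
tcp_rot: [-180.0, -0.0, -81.2]
wrist_force: [-0.6, -0.3, -2.2]
opening: 0.0227
grasp_force: 50.1
```

servo_tool(rows=[{"offset":[-0.4,-0.25,0],"yaw":0,"claw":1},{"offset":[-0.9,-0.553,0],"yaw":0,"claw":1},{"offset":[-0.9,-0.553,0],"yaw":0,"claw":1}])

```text
time: 28.7
ee_pos: [0.422, -0.1392, 0.2552]
tcp_rot: [179.9, 0.1, -81.1]
wrist_force: [-0.6, 0.9, -1.3]
opening: 0.0228
grasp_force: 50.1
```

servo_tool(rows=[{"offset":[-0.4,-0.25,0],"yaw":0,"claw":1},{"offset":[-0.9,-0.553,0],"yaw":0,"claw":1},{"offset":[-0.9,-0.553,0],"yaw":0,"claw":1}])

```text
time: 29.08
ee_pos: [0.4632, -0.0425, 0.2551]
tcp_rot: [179.9, 0.0, -81.2]
wrist_force: [0.3, -1.3, -2.9]
opening: 0.0224
grasp_force: 50.1
```

servo_tool(rows=[{"offset":[-0.4,-0.25,0],"yaw":0,"claw":1},{"offset":[-0.9,-0.553,0],"yaw":0,"claw":1},{"offset":[-0.9,-0.553,0],"yaw":0,"claw":1}])

```text
time: 29.45
ee_pos: [0.5045, 0.0541, 0.255]
tcp_rot: [179.9, 0.0, -81.3]
wrist_force: [0.4, -0.7, -1.4]
opening: 0.0228
grasp_force: 50.2
```

servo_tool(rows=[{"offset":[-0.4,-0.25,0],"yaw":0,"claw":1},{"offset":[-0.9,-0.553,0],"yaw":0,"claw":1},{"offset":[-0.9,-0.553,0],"yaw":0,"claw":1}])

```text
time: 29.82
ee_pos: [0.5459, 0.1508, 0.2547]
tcp_rot: [179.8, -0.0, -81.3]
wrist_force: [-0.2, -0.4, -1.7]
opening: 0.0228
grasp_force: 50.4
```

servo_tool(rows=[{"offset":[-0.4,-0.25,0],"yaw":0.07,"claw":1},{"offset":[-0.88,-0.553,0],"yaw":0.07,"claw":1},{"offset":[-0.88,-0.553,0.5],"yaw":0.07,"claw":1},{"offset":[-0.88,-0.553,0.9],"yaw":0.07,"claw":1},{"offset":[-0.88,-0.553,0.9],"yaw":0.07,"claw":1},{"offset":[-0.88,-0.553,0.9],"yaw":0.07,"claw":1},{"offset":[-0.88,-0.553,0.9],"yaw":0.07,"claw":1}])

```text
time: 30.7
ee_pos: [0.5875, 0.2451, 0.1694]
tcp_rot: [-179.8, 0.1, -94.0]
wrist_force: [0.1, 0.7, -1.5]
opening: 0.0229
grasp_force: 50.4
```

Run:
```python
from h import *
plan(.587,.246,.0684,-94)
```

```text
off [-0.008  0.009  1.01 ] yaw frac -0.0002 (cur yaw -94.0)
```

servo_tool(rows=[{"offset":[-0.012,0.005,0.4],"yaw":0,"claw":1},{"offset":[-0.012,0.005,0.7],"yaw":0,"claw":1},{"offset":[-0.012,0.005,0.8],"yaw":0,"claw":1},{"offset":[-0.012,0.005,0.9],"yaw":0,"claw":1},{"offset":[-0.012,0.005,1.0],"yaw":0,"claw":1},{"offset":[-0.012,0.005,1.0],"yaw":0,"claw":1}])

```text
time: 31.45
ee_pos: [0.5872, 0.2466, 0.0679]
tcp_rot: [-179.8, 0.0, -94.0]
wrist_force: [1.7, -3.2, 1.8]
opening: 0.0226
grasp_force: 51.9
```

servo_tool(rows=[{"offset":[0,0,0],"yaw":0,"claw":0.55},{"offset":[0,0,0],"yaw":0,"claw":0.55},{"offset":[0,0,0],"yaw":0,"claw":0.55},{"offset":[0,0,-0.5],"yaw":0,"claw":0.55},{"offset":[0,0,-1],"yaw":0,"claw":0.55},{"offset":[0,0,-1],"yaw":0,"claw":0.3}])

```text
time: 32.2
ee_pos: [0.5877, 0.2475, 0.1717]
tcp_rot: [-179.6, 0.2, -94.0]
wrist_force: [0.0, 0.2, -0.1]
opening: 0.0555
grasp_force: 0.0
```

servo_tool(rows=[{"offset":[0,0,-0.5],"yaw":0,"claw":0},{"offset":[0.2,0.1,-0.9],"yaw":0,"claw":0},{"offset":[0.5,0.1,-0.9],"yaw":0,"claw":0},{"offset":[0.5,0.1,-0.9],"yaw":0,"claw":0},{"offset":[0.5,0.1,-0.9],"yaw":0,"claw":0}])

```text
time: 32.83
ee_pos: [0.5726, 0.1978, 0.2558]
tcp_rot: [179.9, -0.0, -94.0]
wrist_force: [0.8, -0.0, -0.3]
opening: 0.0853
grasp_force: 0.0
```

```bash
python3 w.py w12
python3 - <<'E'
from h import *
for n in ((.587,.246),(.578,.1205),(.655,.1155),(.621,.177)): locate(*load('w12'),n,base=.01)
plan(.612,-.19,.25,-94)
p,d,M=snap('scene'); C=cloud('scene',d,M); cv2.imwrite('pics/s1.png',p[:,:,::-1])
g=(C[...,2]>.012)&(C[...,2]<.12)&(np.abs(C[...,1])<.5)&(C[...,0]>.2)&(C[...,0]<.8)
for c,a,m in blobs(g,60): print(np.round(c,1),a,np.round(np.median(C[m],0),3),'%.3f'%np.percentile(C[m][:,2],97))
E
```

```text
32.875 [0.5726 0.1981 0.2558] [ 1.7993e+02 -2.0000e-02 -9.3990e+01]
grip centre [0.5862 0.2446] size [24.  21.7] ang 85.9 z 0.0588 359
body centre [0.5861 0.2464] size [60.9 61.6] ang 40.1 z 0.0331 1304
grip centre [0.5765 0.1226] size [21.9 21.7] ang 85.9 z 0.0591 444
body centre [0.5771 0.1229] size [52.  51.6] ang 85.9 z 0.0332 1567
grip centre [0.6518 0.1175] size [23.  24.5] ang 85.4 z 0.0589 474
body centre [0.6529 0.1169] size [51.  52.4] ang 86.2 z 0.0331 1448
grip centre [0.6172 0.1741] size [23.8 23.7] ang 85.9 z 0.0588 426
body centre [0.6185 0.1747] size [39.9 91.6] ang 86.7 z 0.0331 1962
off [ 3.844 -0.663  0.058] yaw frac 0.0001 (cur yaw -94.0)
[209.3 214.6] 4992 [ 0.623 -0.168  0.064] 0.089
[417.5 190.5] 251 [0.223 0.283 0.026] 0.052
[300.6 198.9] 369 [0.437 0.007 0.045] 0.050
[455.6 217.4] 414 [0.263 0.415 0.025] 0.052
[283.7 249.4] 302 [0.616 0.065 0.075] 0.116
[323.7 281.1] 4288 [0.623 0.182 0.027] 0.064
[155.5 254.5] 409 [ 0.786 -0.226  0.04 ] 0.057
[413.6 263.7] 545 [0.461 0.366 0.025] 0.051
[293.2 338.1] 821 [0.791 0.202 0.033] 0.061
```

View pics/w12.png

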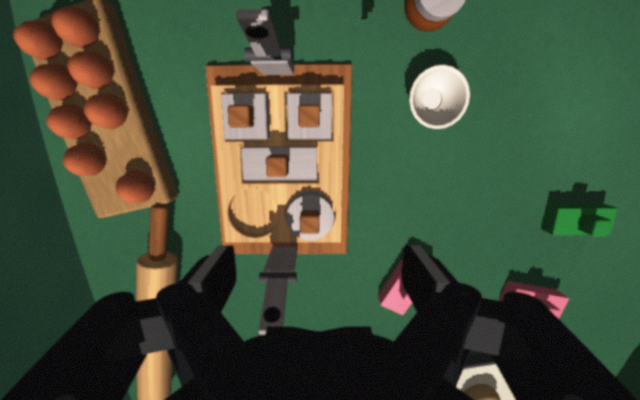

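servo_tool(rows=[{"offset":[0.5,-0.1,0],"yaw":0,"claw":0},{"offset":[0.94,-0.16,0],"yaw":0,"claw":0}])

```text
time: 33.17
ee_pos: [0.5822, 0.1025, 0.2559]
tcp_rot: [179.9, -0.0, -93.9]
wrist_force: [-0.3, -0.1, 0.1]
opening: 0.0853
grasp_force: 0.0
```

servo_tool(rows=[{"offset":[0.5,-0.1,0],"yaw":0,"claw":0},{"offset":[0.94,-0.16,0],"yaw":0,"claw":0}])

```text
time: 33.42
ee_pos: [0.5917, 0.0068, 0.2561]
tcp_rot: [180.0, -0.0, -94.0]
wrist_force: [0.0, 0.3, -0.5]
opening: 0.0855
grasp_force: 0.0
```

servo_tool(rows=[{"offset":[0.5,-0.1,0],"yaw":0,"claw":0},{"offset":[0.94,-0.16,0],"yaw":0,"claw":0}])

```text
time: 33.67
ee_pos: [0.6012, -0.0882, 0.256]
tcp_rot: [180.0, 0.0, -94.0]
wrist_force: [-0.4, 0.7, -0.2]
opening: 0.0854
grasp_force: 0.0
```

servo_tool(rows=[{"offset":[0.5,-0.1,0],"yaw":0,"claw":0},{"offset":[0.82,-0.18,0],"yaw":0,"claw":0},{"offset":[0.82,-0.18,0],"yaw":0,"claw":0},{"offset":[0.82,-0.18,0],"yaw":0,"claw":0}])

```text
time: 34.17
ee_pos: [0.6133, -0.1693, 0.2562]
tcp_rot: [179.9, 0.0, -94.0]
wrist_force: [-0.6, 0.1, 1.0]
opening: 0.0858
grasp_force: 0.0
```

```bash
cat > cov.py <<'E'
from h import *
import sys
p,d,M=load(sys.argv[1]); C=cloud('wrist',d,M); hs=cv2.cvtColor(p,cv2.COLOR_RGB2HSV)
near=np.hypot(C[...,0]-.61,C[...,1]+.19)<.2
br=(hs[...,0]<22)&(hs[...,1]>80)
for nm,m,z in (('handle',near&br&(C[...,2]>.083)&(C[...,2]<.1),.092),('roof',near&~br&(C[...,2]>.057)&(C[...,2]<.07),.064)):
    mm=max(blobs(m,50),key=lambda b:b[1])[2]; v,u=np.nonzero(mm); q=onz('wrist',np.c_[u,v],z,M)[:,:2]*1000
    r=cv2.minAreaRect(q.astype(np.float32)); print(nm,np.round(r[0],1),np.round(r[1],1),'%.1f'%r[2],'z %.4f'%np.median(C[mm][:,2]),'bbox',u.min(),u.max(),v.min(),v.max())
E
python3 w.py w13; python3 cov.py w13
```

```text
34.225 [ 0.6133 -0.169   0.2565] [ 1.7997e+02  2.0000e-02 -9.3940e+01]
handle [ 608.7 -187. ] [86.7 13.7] 85.8 z 0.0908 bbox 314 327 129 213
roof [ 609.  -186.7] [214.2 172.7] 86.4 z 0.0632 bbox 237 403 65 256
```

Run:
```python
from h import *
for k in ('w12','w2'):
    p,d,M=load(k); C=cloud('wrist',d,M); hs=cv2.cvtColor(p,cv2.COLOR_RGB2HSV)
    near=np.hypot(C[...,0]-.62,C[...,1]-.19)<.17
    for nm,m,z in (('block',near&(hs[...,0]<25)&(hs[...,1]>60)&(abs(C[...,2]-.024)<.005),.024),('base',near&(hs[...,0]<25)&(hs[...,1]>60)&(C[...,2]>.003)&(C[...,2]<.03),.008)):
        m=cv2.morphologyEx(m.astype(np.uint8),cv2.MORPH_OPEN,np.ones((3,3)))
        mm=max(blobs(m,50),key=lambda b:b[1])[2]; v,u=np.nonzero(mm); q=onz('wrist',np.c_[u,v],z,M)[:,:2]*1000
        r=cv2.minAreaRect(q.astype(np.float32)); print(k,nm,np.round(r[0],1),np.round(r[1],1),'%.1f'%r[2])
plan(.609,-.187,.14,-94)
```

```text
w12 block [619.5 182.5] [198.7 157.2] 86.1
w12 base [619.2 182.8] [249.9 178.9] 86.0
w2 block [619.4 183.7] [200.3 156.1] 86.0
w2 base [619.  183.4] [250.2 178.3] 86.0
off [0.183 0.03  1.165] yaw frac 0.0003 (cur yaw -93.9)
```

servo_tool(rows=[{"offset":[0.183,0.03,0.5],"yaw":0,"claw":0},{"offset":[0.183,0.03,1],"yaw":0,"claw":0},{"offset":[0.183,0.03,1],"yaw":0,"claw":0},{"offset":[0.183,0.03,1],"yaw":0,"claw":0}])

```text
time: 34.72
ee_pos: [0.6096, -0.1875, 0.1593]
tcp_rot: [-179.9, -0.0, -93.9]
wrist_force: [0.2, -0.3, -0.0]
opening: 0.0854
grasp_force: 0.0
```

```bash
python3 w.py w14; python3 cov.py w14
python3 - <<'E'
from h import *
plan(.609,-.187,.096,-94)
E
```

```text
34.775 [ 0.61   -0.1878  0.16  ] [-1.7978e+02 -5.0000e-02 -9.3950e+01]
handle [ 609.  -188.3] [88.  14.3] 86.0 z 0.0908 bbox 308 329 158 276
roof [ 609.  -186.6] [214.6 171.8] 86.2 z 0.0632 bbox 199 438 67 322
off [-0.008  0.013  0.64 ] yaw frac 0.0003 (cur yaw -93.9)
```

servo_tool(rows=[{"offset":[0,0.006,0.3],"yaw":0,"claw":0.3},{"offset":[0,0.006,0.62],"yaw":0,"claw":0.3},{"offset":[0,0.006,0.62],"yaw":0,"claw":0.3},{"offset":[0,0.006,0.62],"yaw":0,"claw":1},{"offset":[0,0.006,0.62],"yaw":0,"claw":1},{"offset":[0,0.006,0.62],"yaw":0,"claw":1},{"offset":[0,0.006,0.62],"yaw":0,"claw":1},{"offset":[0,0.006,0.62],"yaw":0,"claw":1},{"offset":[0,0.006,0.62],"yaw":0,"claw":1}], squeeze=100)

```text
time: 35.9
ee_pos: [0.6092, -0.1884, 0.0971]
tcp_rot: [-179.8, -0.0, -94.0]
wrist_force: [-0.2, -0.3, 6.5]
opening: 0.0135
grasp_force: 99.5
```

servo_tool(rows=[{"offset":[0,0,-0.2],"yaw":0,"claw":1},{"offset":[0,0,-0.5],"yaw":0,"claw":1},{"offset":[0,0,-0.8],"yaw":0,"claw":1},{"offset":[0,0,-1],"yaw":0,"claw":1}])

```text
time: 36.4
ee_pos: [0.6084, -0.1882, 0.1966]
tcp_rot: [-179.9, -0.0, -94.0]
wrist_force: [0.0, 0.5, -4.7]
opening: 0.0135
grasp_force: 98.3
```

servo_tool(rows=[{"offset":[0,0,-0.3],"yaw":0,"claw":1},{"offset":[0,0,-0.6],"yaw":0,"claw":1},{"offset":[0,0,-0.9],"yaw":0,"claw":1},{"offset":[0,0,-0.95],"yaw":0,"claw":1}])

```text
time: 36.9
ee_pos: [0.6087, -0.1883, 0.292]
tcp_rot: [-179.8, -0.0, -94.0]
wrist_force: [-0.1, -0.4, -4.9]
opening: 0.0134
grasp_force: 98.3
```

Run:
```python
from h import *
o=get_obs(); print(o['ee_pos'],o['opening'],o['q'].round(1)); plan(.6194,.1816,.29,-94)
```

```text
[ 0.60873853 -0.18832346  0.29200346] 0.01340163406472394 [ -17.2   18.8   30.6  101.6   -0.  -103.2]
off [-3.698  0.152  0.017] yaw frac -0.0 (cur yaw -94.0)
```

servo_tool(rows=[{"offset":[-0.3,0.01,0],"yaw":0,"claw":1},{"offset":[-0.65,0.03,0],"yaw":0,"claw":1},{"offset":[-0.95,0.04,0],"yaw":0,"claw":1}])

```text
time: 37.28
ee_pos: [0.6107, -0.092, 0.2883]
tcp_rot: [179.9, 0.0, -94.0]
wrist_force: [-0.2, 0.6, -4.1]
opening: 0.0135
grasp_force: 98.3
```

servo_tool(rows=[{"offset":[-0.3,0.01,0],"yaw":0,"claw":1},{"offset":[-0.65,0.03,0],"yaw":0,"claw":1},{"offset":[-0.95,0.04,0],"yaw":0,"claw":1}])

```text
time: 37.65
ee_pos: [0.6133, 0.0032, 0.2883]
tcp_rot: [179.9, -0.0, -94.0]
wrist_force: [0.6, -0.3, -3.7]
opening: 0.0132
grasp_force: 98.3
```

servo_tool(rows=[{"offset":[-0.3,0.01,0],"yaw":0,"claw":1},{"offset":[-0.65,0.03,0],"yaw":0,"claw":1},{"offset":[-0.95,0.04,0],"yaw":0,"claw":1}])

```text
time: 38.02
ee_pos: [0.6159, 0.0982, 0.2883]
tcp_rot: [179.9, -0.0, -94.0]
wrist_force: [0.5, -0.1, -3.2]
opening: 0.0137
grasp_force: 98.3
```

servo_tool(rows=[{"offset":[-0.3,0.01,0],"yaw":0,"claw":1},{"offset":[-0.6,0.03,0],"yaw":0,"claw":1},{"offset":[-0.85,0.03,0],"yaw":0,"claw":1},{"offset":[-0.85,0.03,0],"yaw":0,"claw":1},{"offset":[-0.85,0.03,0],"yaw":0,"claw":1}])

```text
time: 38.65
ee_pos: [0.6192, 0.1817, 0.2893]
tcp_rot: [180.0, -0.0, -94.0]
wrist_force: [-0.5, 0.0, -4.7]
opening: 0.0134
grasp_force: 98.3
```

```bash
python3 w.py w15
python3 - <<'E'
from h import *
plan(.6194,.1816,.205,-94)
p,d,M=load('w15'); C=cloud('wrist',d,M); C=C.copy()
# held cover roof/handle relative to TCP
T=pose(); hs=cv2.cvtColor(p,cv2.COLOR_RGB2HSV); h=T[2,3]-.0971
near=np.hypot(C[...,0]-.62,C[...,1]-.18)<.2
m=near&(abs(C[...,2]-h-.0635)<.02)&(hs[...,1]<80)&(hs[...,2]>60)
mm=max(blobs(m,50),key=lambda b:b[1])[2]; q=C[mm]; print('roof pts',len(q),'plane',np.round(np.linalg.lstsq(np.c_[q[:,:2]-q[:,:2].mean(0),np.ones(len(q))],q[:,2]-h,rcond=None)[0],4), np.round(q.min(0),3),np.round(q.max(0),3))
E
```

```text
38.7 [0.6192 0.1814 0.2895] [ 1.7998e+02 -2.0000e-02 -9.4030e+01]
off [-0.002 -0.002  0.845] yaw frac -0.0002 (cur yaw -94.0)
roof pts 66190 plane [-0.0038  0.0007  0.063 ] [0.525 0.071 0.252] [0.707 0.225 0.276]
```

View pics/w15.png

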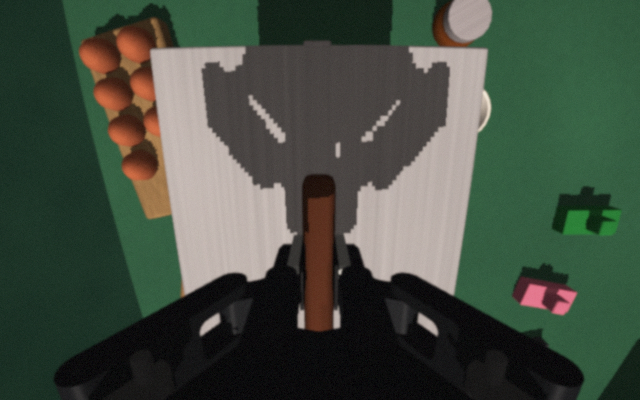

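servo_tool(rows=[{"offset":[0,0,0.3],"yaw":0,"claw":1},{"offset":[0,0,0.6],"yaw":0,"claw":1},{"offset":[0,0,0.85],"yaw":0,"claw":1},{"offset":[0,0,0.85],"yaw":0,"claw":1}])

```text
time: 39.2
ee_pos: [0.6183, 0.1809, 0.2028]
tcp_rot: [179.8, -0.1, -94.1]
wrist_force: [0.0, -0.3, -3.3]
opening: 0.0133
grasp_force: 98.4
```

servo_tool(rows=[{"offset":[0,0,0.2],"yaw":0,"claw":1},{"offset":[0,0,0.4],"yaw":0,"claw":1},{"offset":[0,0,0.6],"yaw":0,"claw":1},{"offset":[0,0,0.7],"yaw":0,"claw":1},{"offset":[0,0,0.7],"yaw":0,"claw":1}])

```text
time: 39.83
ee_pos: [0.6192, 0.1817, 0.1352]
tcp_rot: [180.0, -0.0, -94.0]
wrist_force: [0.1, 0.3, -3.5]
opening: 0.0138
grasp_force: 98.4
```

Run:
```python
from h import *
plan(.6194,.1816,.1051,-94)
```

```text
off [ 0.001 -0.002  0.301] yaw frac -0.0001 (cur yaw -94.0)
```

servo_tool(rows=[{"offset":[0,0,0.1],"yaw":0,"claw":1},{"offset":[0,0,0.2],"yaw":0,"claw":1},{"offset":[0,0,0.27],"yaw":0,"claw":1},{"offset":[0,0,0.3],"yaw":0,"claw":1},{"offset":[0,0,0.3],"yaw":0,"claw":1},{"offset":[0,0,0.3],"yaw":0,"claw":1}])

```text
time: 40.58
ee_pos: [0.6192, 0.182, 0.1051]
tcp_rot: [-180.0, 0.0, -94.0]
wrist_force: [-1.7, -1.6, -0.9]
opening: 0.0135
grasp_force: 99.0
```

servo_tool(rows=[{"offset":[0,0,0],"yaw":0,"claw":0.5},{"offset":[0,0,0],"yaw":0,"claw":0.5},{"offset":[0,0,0],"yaw":0,"claw":0.5},{"offset":[0,0,-0.5],"yaw":0,"claw":0.5},{"offset":[0,0,-1],"yaw":0,"claw":0.5},{"offset":[0,0,-1],"yaw":0,"claw":0.5}])

```text
time: 41.32
ee_pos: [0.6206, 0.1824, 0.2099]
tcp_rot: [-179.6, 0.2, -94.0]
wrist_force: [1.1, -0.8, -0.6]
opening: 0.0426
grasp_force: 0.0
```

servo_tool(rows=[{"offset":[0,0,-0.4],"yaw":0,"claw":1},{"offset":[0,0,-0.8],"yaw":0,"claw":1},{"offset":[0,0,-0.8],"yaw":0,"claw":1},{"offset":[0,0,-0.8],"yaw":0,"claw":1}])

```text
time: 41.82
ee_pos: [0.6192, 0.182, 0.2835]
tcp_rot: [179.9, -0.0, -94.0]
wrist_force: [-0.3, 0.4, 0.9]
opening: 0.0001
grasp_force: 0.0
```

```bash
python3 w.py w16
cat > st.py <<'E'
from h import *
import sys
p,d,M=load(sys.argv[1]); C=cloud('wrist',d,M); hs=cv2.cvtColor(p,cv2.COLOR_RGB2HSV)
near=np.hypot(C[...,0]-.62,C[...,1]-.183)<.2
br=(hs[...,0]<22)&(hs[...,1]>80)
for nm,m,z in (('handle',near&br&(C[...,2]>.09)&(C[...,2]<.107),.1),('roof',near&~br&(C[...,2]>.066)&(C[...,2]<.076)&(abs(C[...,1]-.183)<.105),.072)):
    mm=max(blobs(m,50),key=lambda b:b[1])[2]; v,u=np.nonzero(mm); q=onz('wrist',np.c_[u,v],z,M)[:,:2]*1000
    r=cv2.minAreaRect(q.astype(np.float32)); P=C[mm]
    print(nm,np.round(r[0],1),np.round(r[1],1),'%.1f'%r[2],'plane',np.round(np.linalg.lstsq(np.c_[P[:,:2]-[.619,.183],np.ones(len(P))],P[:,2],rcond=None)[0],4))
# clamps: points along arms in tray frame (a = tray y)
a=np.radians(86); ey=np.array([np.cos(a),np.sin(a)]); ex=np.array([np.sin(a),-np.cos(a)])
R=C[...,:2]-[.6192,.183]; ty=R@ey; tx=R@ex
for nm,s in (('a(+y)',1),('b(-y)',-1)):
    m=(abs(tx)<.02)&(s*ty>.118)&(C[...,2]>.09)&(C[...,2]<.17)&(s*ty<.2)
    if m.sum()>20:
        k=np.argsort(C[m][:,2])[-max(10,m.sum()//30):]; print(nm,m.sum(),'top: tx %.3f ty %.3f z %.3f'%(np.median(tx[m][k]),np.median(ty[m][k]),np.median(C[m][k][:,2])), 'angle',np.round(np.arctan2(np.median(C[m][k][:,2])-.0775,-(s*np.median(ty[m][k])-.122)),2))
E
python3 st.py w16
```

```text
41.875 [0.619  0.1819 0.283 ] [ 1.7989e+02 -4.0000e-02 -9.4000e+01]
handle [617.9 182.2] [87. 14.] 86.6 plane [-0.007   0.0035  0.0988]
roof [618.2 183.2] [213.8 172.8] 86.1 plane [-0.0004 -0.0005  0.0712]
a(+y) 140 top: tx -0.000 ty 0.144 z 0.143 angle 1.89
b(-y) 908 top: tx 0.003 ty -0.132 z 0.147 angle 1.72
```

View pics/w16.png

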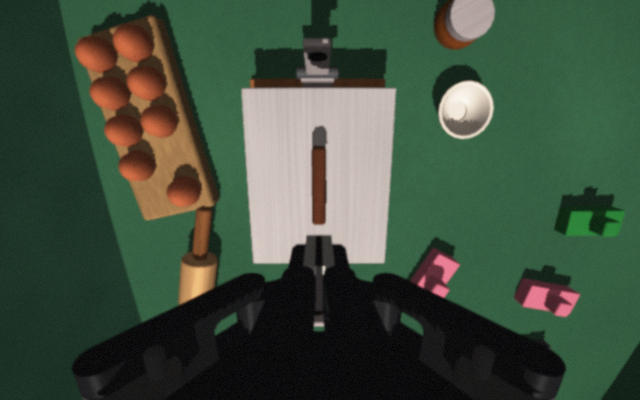

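servo_tool(rows=[{"offset":[-0.4,0.06,0],"yaw":0,"claw":1},{"offset":[-0.9,0.12,0],"yaw":0,"claw":1},{"offset":[-0.9,0.12,0],"yaw":0,"claw":1}])

```text
time: 42.25
ee_pos: [0.6126, 0.2755, 0.2822]
tcp_rot: [179.8, -0.1, -93.8]
wrist_force: [0.9, -0.0, 0.9]
opening: -0.0
grasp_force: 0.0
```

servo_tool(rows=[{"offset":[-0.4,0,0],"yaw":0,"claw":1},{"offset":[-0.83,0,0],"yaw":0,"claw":1},{"offset":[-0.83,0,0.3],"yaw":0,"claw":1},{"offset":[-0.83,0,0.5],"yaw":0,"claw":1},{"offset":[-0.83,0,0.5],"yaw":0,"claw":1},{"offset":[-0.83,0,0.5],"yaw":0,"claw":1}])

```text
time: 43.0
ee_pos: [0.6194, 0.3548, 0.2355]
tcp_rot: [-180.0, 0.0, -94.0]
wrist_force: [-0.9, 0.1, 0.8]
opening: 0.0003
grasp_force: 0.0
```

Run:
```python
from h import *
plan(.6192,.3554,.145,-94)
```

```text
off [-0.006  0.002  0.905] yaw frac -0.0002 (cur yaw -94.0)
```

servo_tool(rows=[{"offset":[0,0,0.3],"yaw":0,"claw":1},{"offset":[0,0,0.6],"yaw":0,"claw":1},{"offset":[0,0,0.9],"yaw":0,"claw":1},{"offset":[0,0,0.9],"yaw":0,"claw":1},{"offset":[0,0,0.9],"yaw":0,"claw":1}])

```text
time: 43.62
ee_pos: [0.6198, 0.3555, 0.147]
tcp_rot: [-179.9, 0.1, -94.0]
wrist_force: [0.4, 0.1, -0.2]
opening: -0.0001
grasp_force: 0.0
```

servo_tool(rows=[{"offset":[0.2,0,0],"yaw":0,"claw":1},{"offset":[0.35,0,-0.045],"yaw":0,"claw":1},{"offset":[0.45,0,-0.035],"yaw":0,"claw":1},{"offset":[0.534,0,-0.025],"yaw":0,"claw":1},{"offset":[0.63,0,0.02],"yaw":0,"claw":1},{"offset":[0.709,0,0.068],"yaw":0,"claw":1},{"offset":[0.78,0,0.14],"yaw":0,"claw":1},{"offset":[0.834,0,0.223],"yaw":0,"claw":1},{"offset":[0.87,0,0.32],"yaw":0,"claw":1},{"offset":[0.89,0,0.39],"yaw":0,"claw":1},{"offset":[0.89,0,0.415],"yaw":0,"claw":1},{"offset":[0.89,0,0.415],"yaw":0,"claw":1}])

```text
time: 45.12
ee_pos: [0.6129, 0.2664, 0.1035]
tcp_rot: [-180.0, -0.0, -94.0]
wrist_force: [-1.5, -2.5, 4.3]
opening: 0.0003
grasp_force: 2.3
```

servo_tool(rows=[{"offset":[0,0,0.02],"yaw":0,"claw":1},{"offset":[0,0,0.02],"yaw":0,"claw":1},{"offset":[0,0,0.02],"yaw":0,"claw":1}])

```text
time: 45.5
ee_pos: [0.613, 0.2664, 0.1032]
tcp_rot: [-179.9, 0.0, -94.0]
wrist_force: [-4.0, -3.8, 14.1]
opening: 0.0
grasp_force: 7.2
```

servo_tool(rows=[{"offset":[0,0,-0.5],"yaw":0,"claw":1},{"offset":[0,0,-1],"yaw":0,"claw":1},{"offset":[0.2,0,-1],"yaw":0,"claw":1},{"offset":[0.2,0,-1],"yaw":0,"claw":1}])

```text
time: 46.0
ee_pos: [0.6116, 0.2458, 0.2009]
tcp_rot: [180.0, -0.0, -94.1]
wrist_force: [-0.6, 0.5, 0.3]
opening: 0.0004
grasp_force: 0.0
```

servo_tool(rows=[{"offset":[-0.3,0,-0.8],"yaw":0,"claw":1},{"offset":[-0.3,0,-0.8],"yaw":0,"claw":1},{"offset":[-0.3,0,-0.8],"yaw":0,"claw":1},{"offset":[-0.3,0,-0.8],"yaw":0,"claw":1},{"offset":[-0.3,0,-0.8],"yaw":0,"claw":1}])

```text
time: 46.62
ee_pos: [0.6135, 0.2762, 0.2794]
tcp_rot: [179.9, -0.1, -94.0]
wrist_force: [0.0, 0.1, -0.9]
opening: 0.0001
grasp_force: 0.0
```

```bash
cat >> st.py <<'E'
for nm,s in (('a',1),('b',-1)):
    m=(abs(tx)<.009)&(s*ty>.056)&(s*ty<.112)&(C[...,2]>.074)&(C[...,2]<.15)
    if m.sum()>20: print('arm',nm,m.sum(),'slope angle %.3f'%np.arctan(-np.polyfit(s*ty[m],C[m][:,2],1)[0]),'z %.4f'%np.median(C[m][:,2]))
E
python3 w.py w17; python3 st.py w17
python3 - <<'E'
from h import *
a=np.radians(86); ey=np.array([np.cos(a),np.sin(a)]); ex=np.array([np.sin(a),-np.cos(a)])
t=np.array([.6192,.183])-.165*ey; print(t); plan(*t,.27,-94)
E
```

```text
46.675 [0.6135 0.2762 0.2798] [ 1.7989e+02 -6.0000e-02 -9.4020e+01]
handle [618.3 184.9] [87.7 14. ] 85.7 plane [0.0312 0.0007 0.0988]
roof [618.4 187.2] [207.2 172.8] 86.0 plane [-0.0004  0.0002  0.0712]
arm a 754 slope angle 0.000 z 0.0806
[0.60769018 0.01840193]
off [ 2.576 -0.123  0.101] yaw frac -0.0001 (cur yaw -94.0)
```

servo_tool(rows=[{"offset":[0.5,0,0],"yaw":0,"claw":1},{"offset":[0.9,-0.06,0],"yaw":0,"claw":1},{"offset":[0.9,-0.06,0],"yaw":0,"claw":1}])

```text
time: 47.05
ee_pos: [0.6135, 0.1837, 0.2813]
tcp_rot: [180.0, -0.0, -94.2]
wrist_force: [-0.4, 1.1, -0.1]
opening: 0.0002
grasp_force: 0.0
```

servo_tool(rows=[{"offset":[0.5,0,0],"yaw":0,"claw":1},{"offset":[0.9,-0.06,0],"yaw":0,"claw":1},{"offset":[0.9,-0.06,0],"yaw":0,"claw":1}])

```text
time: 47.42
ee_pos: [0.6132, 0.0945, 0.2811]
tcp_rot: [180.0, -0.0, -94.2]
wrist_force: [0.5, 1.0, -0.0]
opening: -0.0
grasp_force: 0.0
```

servo_tool(rows=[{"offset":[0.4,0,0],"yaw":0,"claw":1},{"offset":[0.776,0,0],"yaw":0,"claw":1},{"offset":[0.776,0,0.3],"yaw":0,"claw":1},{"offset":[0.776,0,0.5],"yaw":0,"claw":1},{"offset":[0.776,0,0.5],"yaw":0,"claw":1},{"offset":[0.776,0,0.5],"yaw":0,"claw":1}])

```text
time: 48.18
ee_pos: [0.6079, 0.0196, 0.2321]
tcp_rot: [-180.0, 0.0, -94.0]
wrist_force: [0.1, -0.7, 0.6]
opening: -0.0002
grasp_force: 0.0
```

Run:
```python
from h import *
plan(.6077,.0184,.145,-94)
```

```text
off [0.013 0.002 0.871] yaw frac 0.0003 (cur yaw -94.0)
```

servo_tool(rows=[{"offset":[0.01,0,0.3],"yaw":0,"claw":1},{"offset":[0.01,0,0.6],"yaw":0,"claw":1},{"offset":[0.01,0,0.86],"yaw":0,"claw":1},{"offset":[0.01,0,0.86],"yaw":0,"claw":1},{"offset":[0.01,0,0.86],"yaw":0,"claw":1}])

```text
time: 48.8
ee_pos: [0.6083, 0.018, 0.1472]
tcp_rot: [-179.9, 0.0, -94.0]
wrist_force: [-0.1, 0.0, -0.3]
opening: -0.0001
grasp_force: 0.0
```

servo_tool(rows=[{"offset":[-0.14,0,0],"yaw":0,"claw":1},{"offset":[-0.28,0,-0.045],"yaw":0,"claw":1},{"offset":[-0.38,0,-0.035],"yaw":0,"claw":1},{"offset":[-0.464,0,-0.025],"yaw":0,"claw":1},{"offset":[-0.56,0,0.02],"yaw":0,"claw":1},{"offset":[-0.639,0,0.068],"yaw":0,"claw":1},{"offset":[-0.71,0,0.14],"yaw":0,"claw":1},{"offset":[-0.764,0,0.223],"yaw":0,"claw":1},{"offset":[-0.8,0,0.32],"yaw":0,"claw":1},{"offset":[-0.82,0,0.39],"yaw":0,"claw":1},{"offset":[-0.82,0,0.415],"yaw":0,"claw":1},{"offset":[-0.82,0,0.43],"yaw":0,"claw":1}])

```text
time: 50.3
ee_pos: [0.6131, 0.0997, 0.1034]
tcp_rot: [-180.0, 0.0, -94.0]
wrist_force: [-5.8, 1.7, 15.0]
opening: -0.0
grasp_force: 7.7
```

servo_tool(rows=[{"offset":[0,0,0],"yaw":0,"claw":1},{"offset":[0,0,0],"yaw":0,"claw":1}])

```text
time: 50.55
ee_pos: [0.6131, 0.0997, 0.1035]
tcp_rot: [-180.0, 0.0, -94.0]
wrist_force: [-4.6, 1.9, 9.4]
opening: -0.0003
grasp_force: 4.5
```

servo_tool(rows=[{"offset":[0,0,-0.5],"yaw":0,"claw":1},{"offset":[0,0,-1],"yaw":0,"claw":1},{"offset":[0,0,-1],"yaw":0,"claw":1}])

```text
time: 50.92
ee_pos: [0.6148, 0.0996, 0.2069]
tcp_rot: [-179.6, 0.1, -94.0]
wrist_force: [0.6, 0.1, 0.0]
opening: -0.0002
grasp_force: 0.0
```

servo_tool(rows=[{"offset":[-0.9,0,-0.8],"yaw":0,"claw":1},{"offset":[-0.9,0,-0.8],"yaw":0,"claw":1},{"offset":[-0.9,0,-0.8],"yaw":0,"claw":1},{"offset":[-0.9,0,-0.8],"yaw":0,"claw":1},{"offset":[-0.9,0,-0.8],"yaw":0,"claw":1}])

```text
time: 51.55
ee_pos: [0.6194, 0.1883, 0.2807]
tcp_rot: [179.9, -0.1, -94.1]
wrist_force: [-0.4, 1.0, 0.1]
opening: 0.0002
grasp_force: 0.0
```

```bash
python3 w.py w18; python3 st.py w18
```

```text
51.6 [0.6194 0.1883 0.281 ] [ 1.7989e+02 -5.0000e-02 -9.4070e+01]
handle [618.2 182.7] [86.5 13.5] 85.9 plane [-0.0028  0.0014  0.0988]
roof [618.2 183.8] [212.8 172.8] 86.1 plane [-0.0004 -0.0005  0.0712]
arm a 161 slope angle -0.011 z 0.0806
arm b 911 slope angle 0.003 z 0.0807
```

View pics/w18.png

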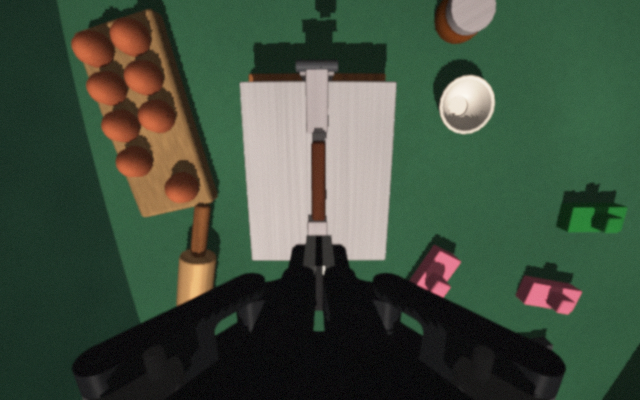

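Clamp b lies flat at (317,100) and clamp a's end shows at (317,228). The cover is level, and the jar and bowl have not been disturbed.

```bash
python3 -c "
from workcell import *
print(job_done())"
```

```text
the job is handed in; nothing more can be done
None
```

I handed the job in at about 52 s of the 210 s. The four cutters on the table (two square, one oblong, one round) are in their pockets, the cover is level on the tray and both clamps are down flat. The interface gave no verdict.

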